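Knock the stop peg down and lay the bar in the V-blocks

ROBOT

A 7-joint arm with a two-finger parallel gripper is mounted at the origin on the work surface; the furniture and walls round the work are solid. World frame = base frame: x ahead of the robot, y to its left, z up, the work surface at z = 0. Lengths are in m, angles in rad, forces in N, time in s.
With the tool pointing down it reaches from about 0.425 to 0.875 m from the base axis. Payload 4.7 kg.
Tool frame: the origin (TCP) lies midway between the tips of the shut fingers; the grasp point (between the pads) lies 19 mm behind it; y points along the fingers, z is the direction in which the jaws open and shut, and the axes are right-handed (so a half turn about y gives the same grasp; the last joint's range is limited). The gripper opens to 87 mm and grips with 3 to 60 N. Pads are 19 mm wide; open, the fingers measure 117 mm over their backs; the gripper's body (75 mm by 190 mm) begins 51 mm behind the grasp point.
Start: joints at [0.014, 0.321, -0.07, 1.45, 0.023, 1.371, -0.057], TCP at [0.65, -0, 0.223] pointing down, gripper open.
Joint ranges: [-2.86, 2.86], [-0.3, 2.09], [-1.38, 1.24], [0.06, 2.45], [-1.56, 4.7], [0.09, 2.05], [-2.69, 2.69]. Speed limits (rad/s): [2.57, 2.57, 3.14, 3.14, 3.14, 3.14, 3.14].

INTERFACE

Orientations are given as a rotation vector (axis times angle).
In Python, from bench import ctrl gives the robot as it stands.
- The arm moves only by the tool play_rows, never from a script. Its arguments are lists of equal length, an entry for each row: "translation": the shift along the tool's x, y, z in mm, a list of three; "turn": the turn, a rotation vector about the tool's x, y, z in rad, a list of three; "fingers": the opening, from -1 (shut) to 1 (fully open), so that 0 is half open. In form: {"translation": [[dx, dy, dz], ...], "turn": [[wx, wy, wz], ...], "fingers": [fingers, ...]}. A call has exactly 10 rows; each row shifts and turns the commanded pose from where the row before left it, along the tool's axes as they then stand; what a row does not reach is not made up. A row lasts 1/12 s, in which the tool goes at most 41.7 mm and 7.16 degrees, less where a joint would pass 70% of its speed; a pose out of reach is approached as far as the arm can. A call with a gripper value outside its range is refused whole. The fingers move at their own pace and stop on an object; "grip_force" is the grip in N (left out, the last holds). Time passes only in rows, so rows that do not move let the fingers close, or fill a call up. It gives the time, the measured TCP pose, the force and the opening at its end, in the units of the state.
- ctrl.get_state(): the state, without advancing time (a new reading comes with each control period).
- ctrl.get_image(name): name is "scene" or "side" or "wrist"; returns the picture (400x640x3 uint8, blue, green, red); there is no depth.
- ctrl.camera_info(name): a dict with "camera_matrix" (3x3 intrinsics, pixels), "R" (3x3) and "t" (3): a world point X has camera coordinates R X + t. Camera axes: x right, y down, z forward; pixel columns grow to the right and rows downward; lengths in m; the calibration is good to about 2 mm. The wrist camera is an equidistant fisheye: a pixel r from the principal point sees the ray r / f radians off the axis. A picture is of the moment at which its call begins: read the wrist's pose just before it. camera_info takes no time and is no camera call; for the wrist camera it gives the pose at the moment of the call.
- ctrl.close_job(): hands the job in, once; it reports no verdict.
The state is a dict: "time": time; "joint_positions": joint angles; "qd": joint speeds; "joint_torque": joint torques, N m; "position": TCP position; "tool_rot": TCP orientation; "ft_force": force on the tool from outside, world axes, zero at the start; "torque": the same for the moment, N m; "grip_width": opening from 0.0 (shut) to 1.0 (fully open).
Only numpy, scipy, OpenCV 4.12 (cv2) and the standard library are available. Lean on these libraries where they do the work, as an engineer would, in place of code of your own. Each camera call takes 0.05 s, during which the arm holds its last target.

TASK

Take the mallet and knock the brass stop peg between the two V-blocks down flush with its collar, with one or more brisk blows of the held mallet (drive it only with the mallet, not with the gripper). Stand the mallet back on the bench on its striking face, then lay the upright brass bar on its side in the two V-blocks, about centred, and let go. Leave the blue bottle, the steel dapping cube and the lump of wax where they are.

Things in the scene. Friction and masses are not known exactly. Their poses are not given: they have to be found in the camera images.
- cradle (a point): Middle of the axis of the bar when it lies seated and centred in the two V-blocks of the jig: 56 mm above the bench, straight above the peg. x runs along the cradle (either way round is equivalent), z up.
- jig: Jig screwed to the bench: board 170 x 96 x 16 mm, long along x; origin at the centre of its underside. Two aluminium V-blocks on it, each 16 mm along x, 48 mm along y, centred 58 mm either side of the middle (gap between them 100 mm); their tops are 50 mm above the bench, the upper edges of each V 34 mm apart.
- stop_peg (a joint): How far the stop peg has been driven down, in m: starts at 0 to 0.008; 0.034 is its bottom stop, where its top is flush with the collar. It slides straight down against about 8 N of friction and a light spring (8 to 10 N in all) and stays where it is left.
- peg_top (a point): Centre of the flat top of the brass stop peg, 29 mm across, midway between the V-blocks. It slides vertically in a dark steel collar 48 mm across whose top is 22 mm above the bench; the top of the fully raised peg is 56.5 mm above the bench, of the fully driven peg 22.5 mm.
- mallet_handle (a point): Point in the middle of the mallet's dark wooden handle, 48 mm behind the middle of the head and 46 mm above the striking face. x points along the level handle towards the head, z up. Handle 22 mm wide, 26 mm high, from 98 mm behind this point (-x) to 20 mm ahead of it, where the head begins.
- mallet_face (a point): Centre of the mallet's striking face, the underside of its head as it stands (z = 0 on the bench); axes as for mallet_handle, which is 48 mm back (-x) and 46 mm up from here.
- bar_center (a point): Centre of a round brass-coloured bar, 32 mm in diameter and 150 mm long, about 0.3 to 0.4 kg, that stands upright on the bench; z is the bar's axis. Lying seated in the V-blocks its centre is 56 mm above the bench, its axis level.
- mallet: The mallet, 0.34 kg; it stands on one grey face of its head, the striking face. Head light wood with grey faces, 56 mm along x, 46 mm along y, 80 mm high. Origin at the centre of the striking face, axes as mallet_handle.
- bar: The round bar as a whole; origin at the centre of the end it stands on, z along its axis. (A raised ledge with jars runs along the left side of the bench, beyond y = 0.42: keep the wrist off it.)
- flux_bottle: Bystander: small blue bottle with a black cap, 42 mm across, 85 mm high; origin at the centre of its underside.
- dapping_block: Bystander: steel cube with round hollows, 50 mm; origin at the centre of its underside.
- beeswax: Bystander: round lump of pale wax, 44 mm across, 22 mm high; origin at the centre of its underside.
Mind the look-alikes: they are no part of the job. Leave any green look-alike of the bar alone.

How it is judged:
By the outcome, as a careful person would: the job done as asked, in the order asked, and still so for the second after the job is handed in, with the robot touching nothing.
It also fails if it takes over 51 s, if anything falls off the work surface, if the arm or the gripper's body presses on something with over 40 N, if the wrist force passes 120 N, or if a joint passes its speed limit or range.

## Working session

There is one attempt and no reset: what is moved stays moved. The work goes in short steps, Python scripts to look and compute and a tool call to move; the robot and the scene stay as the last step left them, time stands still between calls to the robot, and variables do not carry over. Pictures are saved under pics/ and viewed, and the job is handed in when it is done.

Besides the shell and the picture viewer there is one more tool, called as name(argument=value, ...) on one line, values as JSON. play_rows: Moves the arm, as the interface text tells. Its arguments: {"type":"object","properties":{"translation":{"type":"array"},"turn":{"type":"array"},"fingers":{"type":"array"},"grip_force":{"type":"number"}},"required":["translation","turn","fingers"]}

```bash
ls; mkdir -p pics
python3 - <<'E'
from bench import ctrl
import cv2
print(ctrl.get_state())
for n in ["scene","side","wrist"]:
    ci=ctrl.camera_info(n); print(n,ci)
    cv2.imwrite(f"pics/{n}0.png",ctrl.get_image(n))
E
```

```text
pics
{'time': 0.0, 'joint_positions': array([ 0.01409024,  0.32186167, -0.07011953,  1.45165183,  0.02255669,
        1.37079371, -0.05693218]), 'qd': array([-0.00099908, -0.00171631,  0.00046361,  0.00053412, -0.00053425,
       -0.00153151, -0.00114625]), 'joint_torque': array([-2.58547143e-04, -4.91284704e+01, -4.03903294e-01, -3.12526345e+01,
       -6.40594075e-02,  4.37659642e-02,  1.61017233e-04]), 'position': array([ 6.49454787e-01, -6.04126424e-06,  2.21448286e-01]), 'tool_rot': array([-1.21066574,  1.21057467, -1.20829603]), 'ft_force': array([-0.41243428,  0.56322664,  0.39966863]), 'torque': array([0.02909851, 0.01059073, 0.04519191]), 'grip_width': 0.9989142826499243}
scene {'camera_matrix': array([[402.79543388,   0.        , 309.03992289],
       [  0.        , 402.79543388, 203.2116878 ],
       [  0.        ,   0.        ,   1.        ]]), 'R': array([[ 0.92649271, -0.37585423,  0.01857013],
       [-0.20111626, -0.53625971, -0.81974251],
       [ 0.3180621 ,  0.7557507 , -0.57243111]]), 't': array([-0.48462796,  0.18575744,  0.74274701])}
side {'camera_matrix': array([[501.53397349,   0.        , 316.41999601],
       [  0.        , 501.53397349, 200.68069623],
       [  0.        ,   0.        ,   1.        ]]), 'R': array([[ 0.76234162, -0.64706137,  0.01211755],
       [-0.45951002, -0.55437121, -0.69391866],
       [ 0.45572558,  0.52343494, -0.71995143]]), 't': array([-0.37565913,  0.33215449,  0.82717912])}
wrist {'camera_matrix': array([[309.70691629,   0.        , 318.36827871],
       [  0.        , 309.70691629, 203.42196083],
       [  0.        ,   0.        ,   1.        ]]), 'R': array([[ 9.99998904e-01, -1.52842993e-04, -1.47246938e-03],
       [ 2.06655506e-04, -9.70504026e-01,  2.41084824e-01],
       [-1.46588559e-03, -2.41084864e-01, -9.70502931e-01]]), 't': array([-0.6495839 , -0.02850386,  0.38992847])}
```

View pics/scene0.png

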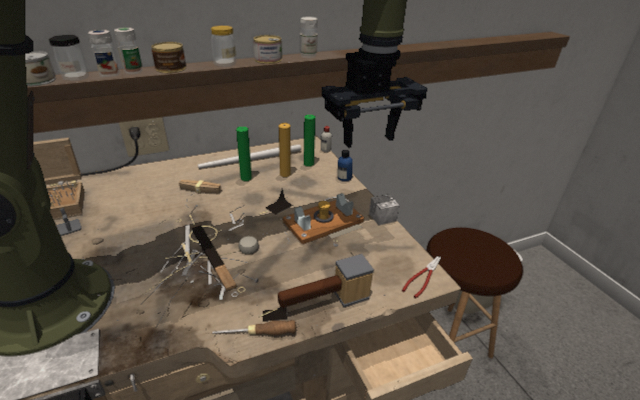

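View pics/side0.png

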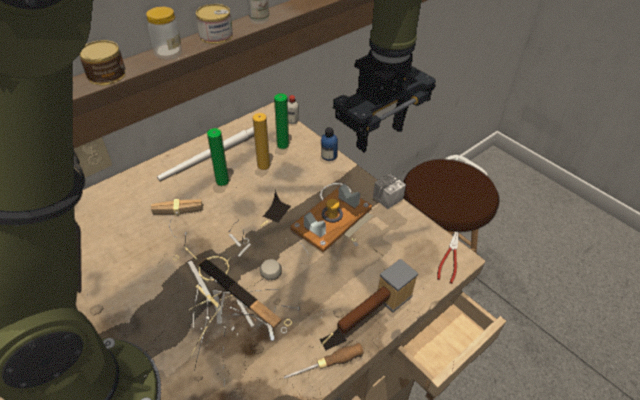

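View pics/wrist0.png

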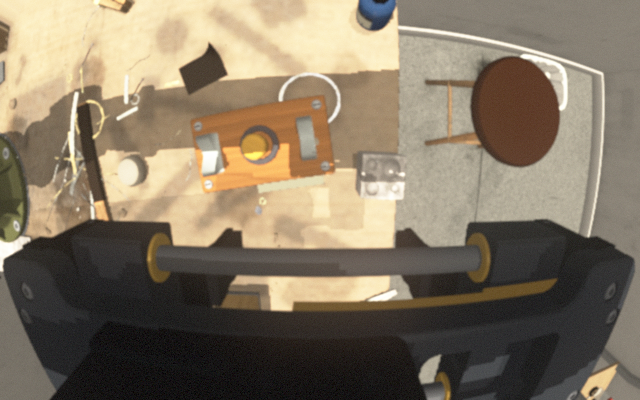

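The brass bar is at scene (285,150) and side (261,142), between two green look-alikes: scene (244,154) and (309,140). The mallet head is at scene (353,280), the jig's peg at (325,211), and the wrist view shows the jig and peg at (257,147). Next I'll enlarge crops of these.

```bash
cat > h.py <<'E'
import numpy as np, cv2
from bench import ctrl
from scipy.spatial.transform import Rotation as Rn
def ray(ci,uv):
    K=ci["camera_matrix"];R=ci["R"];t=ci["t"]
    x=(uv[0]-K[0,2])/K[0,0]; y=(uv[1]-K[1,2])/K[1,1]
    if ci.get("fish"):
        r=np.hypot(x,y); s=np.sin(r)/max(r,1e-9); d=np.array([x*s,y*s,np.cos(r)])
    else: d=np.array([x,y,1.])
    d/=np.linalg.norm(d)
    return -R.T@t, R.T@d
def info(n):
    ci=dict(ctrl.camera_info(n)); ci["fish"]=(n=="wrist"); return ci
def plane(ci,uv,z):
    o,d=ray(ci,uv); return o+d*(z-o[2])/d[2]
def tri(*cu):
    A=np.zeros((3,3));b=np.zeros(3);L=[]
    for ci,uv in cu:
        o,d=ray(ci,uv);P=np.eye(3)-np.outer(d,d);A+=P;b+=P@o;L.append((o,d))
    X=np.linalg.solve(A,b)
    return X,[np.linalg.norm(np.cross(X-o,d)) for o,d in L]
def proj(ci,X):
    c=ci["R"]@np.array(X,float)+ci["t"];K=ci["camera_matrix"]
    if ci.get("fish"):
        r=np.hypot(c[0],c[1]);th=np.arctan2(r,c[2]);p=c[:2]/max(r,1e-9)*th
    else: p=c[:2]/c[2]
    return np.array([p[0]*K[0,0]+K[0,2],p[1]*K[1,1]+K[1,2]])
def crop(name,img,x0,y0,x1,y1,f):
    cv2.imwrite("pics/"+name,cv2.resize(img[y0:y1,x0:x1],None,fx=f,fy=f,interpolation=cv2.INTER_CUBIC))
E
python3 - <<'E'
from h import *
a=cv2.imread("pics/scene0.png");b=cv2.imread("pics/side0.png");w=cv2.imread("pics/wrist0.png")
crop("c1.png",a,220,100,420,220,4)
crop("c2.png",b,190,80,410,250,3.5)
crop("c3.png",a,250,240,400,340,5)
crop("c4.png",b,300,240,440,360,5)
crop("c5.png",w,180,60,420,220,3.3)
E
```

```text
(no output)
```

View pics/c1.png

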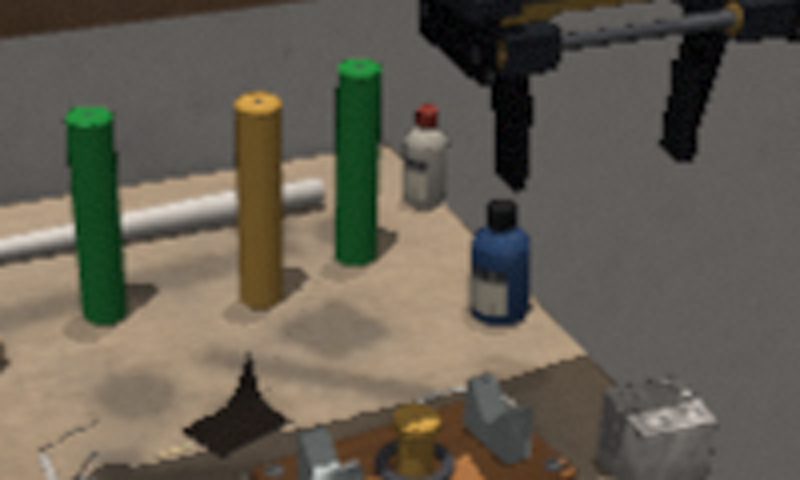

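View pics/c2.png

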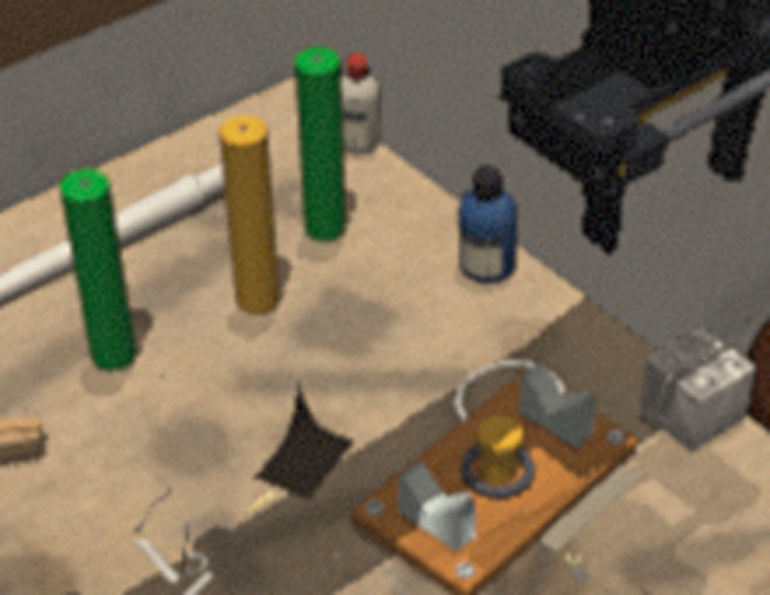

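View pics/c3.png

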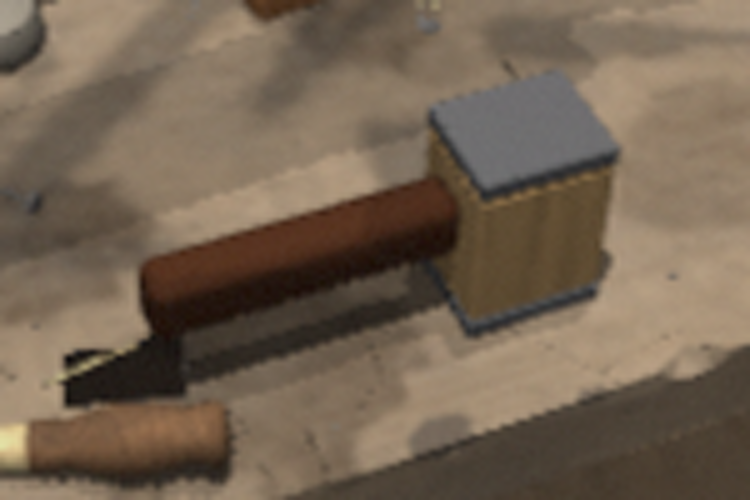

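View pics/c4.png

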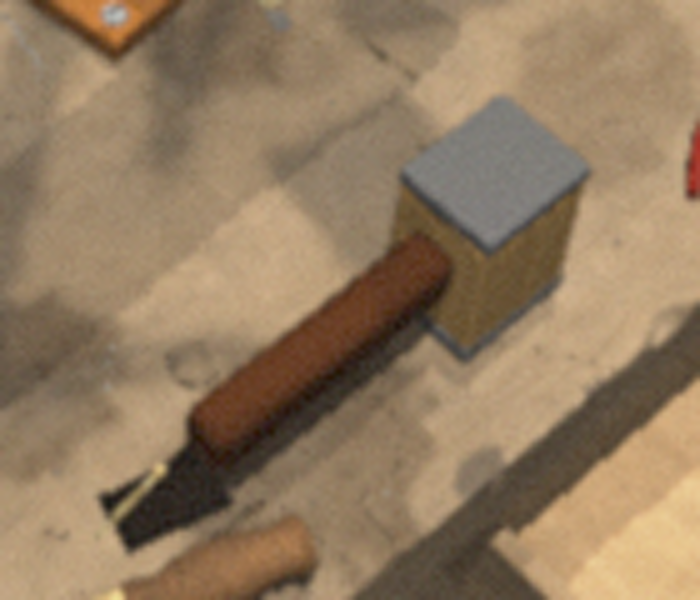

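View pics/c5.png

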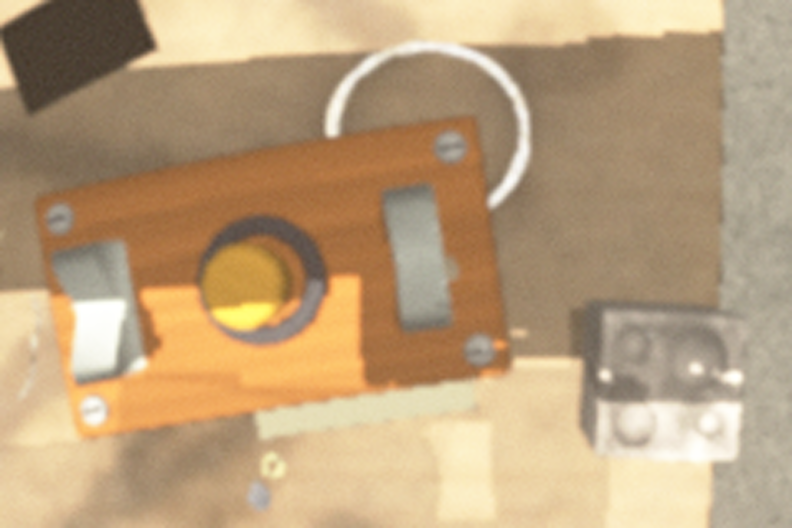

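The enlarged crop confirms the brass bar is the yellow one, at c1 (259,103) top and (262,300) foot. The bars on either side of it are green.

Run:
```python
from h import *
np.set_printoptions(precision=4,suppress=True)
S,D,W=info("scene"),info("side"),info("wrist")
def u(p,o,f): return [(p[0]+.5)/f-.5+o[0],(p[1]+.5)/f-.5+o[1]]
sm=[u(p,(250,240),5) for p in [(432,108),(558,72),(618,155),(488,193)]]
dm=[u(p,(300,240),5) for p in [(403,178),(503,97),(588,173),(489,248)]]
P=[]
for a,b in zip(sm,dm):
    X,e=tri((S,a),(D,b)); P.append(X); print("head",X,np.array(e),plane(S,a,.08),plane(D,b,.08))
P=np.array(P);print("c",P.mean(0))
for L in (P,np.array([plane(S,a,.08) for a in sm]),np.array([plane(D,a,.08) for a in dm])):
    print(L.mean(0),[np.linalg.norm(L[i]-L[(i+1)%4]) for i in range(4)],
     "yaw",np.degrees([np.arctan2(*(L[2]-L[3])[1::-1]),np.arctan2(*(L[1]-L[0])[1::-1])]))
# bar
a=u((259,103),(220,100),4);b=u((244,131),(190,80),3.5)
print("bartop",tri((S,a),(D,b)),plane(S,a,.15),plane(D,b,.15))
# jig
J=np.array([plane(W,u(p,(180,60),3.3),.016) for p in [(38,200),(475,116),(510,370),(80,437)]])
print("jig",J.mean(0),[np.linalg.norm(J[i]-J[(i+1)%4]) for i in range(4)],np.degrees([np.arctan2(*(J[1]-J[0])[1::-1]),np.arctan2(*(J[2]-J[3])[1::-1])]))
print("collar",plane(W,u((263,281),(180,60),3.3),.022))
# peg top across views
a=u((417,413),(220,100),4);b=u((499,432),(190,80),3.5);c=u((243,284),(180,60),3.3)
print("peg",tri((S,a),(D,b),(W,c)),tri((S,a),(D,b)),plane(W,c,.05))
for n,p in [("bottle",(501,322)),("cube",(655,478))]:
    print(n,plane(S,u(p,(220,100),4),0))
print("greens",plane(S,u((90,116),(220,100),4),.15),plane(S,u((360,66),(220,100),4),.15))
```

```text
head [ 0.5076 -0.1626  0.0778] [0.0015 0.0015] [ 0.5081 -0.1637  0.08  ] [ 0.5046 -0.1641  0.08  ]
head [ 0.5614 -0.1612  0.078 ] [0.0002 0.0002] [ 0.5605 -0.1629  0.08  ] [ 0.5598 -0.1621  0.08  ]
head [ 0.5642 -0.2027  0.0718] [0.0005 0.0005] [ 0.5597 -0.2094  0.08  ] [ 0.5582 -0.2059  0.08  ]
head [ 0.5127 -0.2013  0.0701] [0.0003 0.0003] [ 0.5081 -0.2095  0.08  ] [ 0.5065 -0.2051  0.08  ]
c [ 0.5365 -0.1819  0.0744]
[ 0.5365 -0.1819  0.0744] [np.float64(0.05384934230745897), np.float64(0.0420338604514424), np.float64(0.05150171370872128), np.float64(0.039737496434052125)] yaw [-1.5565  1.5264]
[ 0.5341 -0.1864  0.08  ] [np.float64(0.05236318209870251), np.float64(0.04648774115664031), np.float64(0.0516662169017072), np.float64(0.04578894516878849)] yaw [0.1194 0.8758]
[ 0.5323 -0.1843  0.08  ] [np.float64(0.05524526707320466), np.float64(0.04381737418888028), np.float64(0.05169038354571169), np.float64(0.04107396680722159)] yaw [-0.8662  2.0506]
bartop (array([0.5653, 0.2853, 0.1486]), [np.float64(0.0011848260371682554), np.float64(0.0011848260371681444)]) [0.5657 0.2838 0.15  ] [0.5628 0.2829 0.15  ]
jig [0.58   0.0477 0.016 ] [np.float64(0.1663280496231317), np.float64(0.0929508609990591), np.float64(0.1666367670016123), np.float64(0.0926486956752669)] [8.4841 8.3791]
collar [0.5802 0.0474 0.022 ]
peg (array([0.5785, 0.0484, 0.052 ]), [np.float64(0.0016454963215430092), np.float64(0.001836695881645357), np.float64(0.0007495048304901181)]) (array([0.5762, 0.0456, 0.0551]), [np.float64(0.0015392589370451623), np.float64(0.0015392589370451344)]) [0.5788 0.048  0.05  ]
bottle [0.7114 0.1993 0.    ]
cube [0.7193 0.0048 0.    ]
greens [0.4576 0.3012 0.15  ] [0.6509 0.3183 0.15  ]
```

```bash
cat >> h.py <<'E'
def rot(bearing,down,flip=0):
    """tool y points at horizontal bearing(deg), 'down' deg below horizontal; jaw z horizontal. flip: half turn about y"""
    b,d=np.radians([bearing,down])
    y=np.array([np.cos(b)*np.cos(d),np.sin(b)*np.cos(d),-np.sin(d)])
    z=np.array([-np.sin(b),np.cos(b),0])
    if flip: z=-z
    return np.column_stack([np.cross(y,z),y,z])
def rows(pos,R,n,cur=None):
    """constant per-row increment (screw) from the current measured pose"""
    st=ctrl.get_state()
    if cur is None: p0=st["position"];R0=Rn.from_rotvec(st["tool_rot"]).as_matrix()
    else: p0,R0=cur
    from scipy.linalg import logm,expm
    T=np.eye(4);T[:3,:3]=R0.T@R;T[:3,3]=R0.T@(np.array(pos)-p0)
    E=expm(np.real(logm(T))/n)
    t=E[:3,3]*1000;w=Rn.from_matrix(E[:3,:3]).as_rotvec()
    print("rows",n,"t",t.round(2),"|t|",np.linalg.norm(t).round(1),"w",w.round(4),"deg",np.degrees(np.linalg.norm(w)).round(2))
def show():
    st=ctrl.get_state();R=Rn.from_rotvec(st["tool_rot"]).as_matrix()
    print("t",round(st["time"],2),"p",st["position"].round(4),"F",st["ft_force"].round(1),"g",round(st["grip_width"],3),"q",st["joint_positions"].round(2))
    print("R",R.round(3).tolist())
E
python3 - <<'E'
from h import *
show()
for b in (0,90,-90,180):print(b,rot(b,90).round(2).tolist())
for b in (0,180):
  for n in (12,14,16): rows([.487,-.185,.14],rot(b,90),n)
E
```

```text
t 0.15 p [ 0.6496 -0.      0.2217] F [-0.5 -0.9 -0.2] g 1.0 q [ 0.01  0.32 -0.07  1.45  0.02  1.37 -0.06]
R [[-0.0, -0.002, 1.0], [-1.0, -0.0, -0.0], [0.0, -1.0, -0.002]]
0 [[1.0, 0.0, -0.0], [0.0, 0.0, 1.0], [0.0, -1.0, 0.0]]
90 [[0.0, 0.0, -1.0], [1.0, 0.0, 0.0], [0.0, -1.0, 0.0]]
-90 [[0.0, 0.0, 1.0], [-1.0, -0.0, 0.0], [0.0, -1.0, 0.0]]
180 [[-1.0, -0.0, -0.0], [0.0, 0.0, -1.0], [0.0, -1.0, 0.0]]
rows 12 t [  2.95   6.82 -22.58] |t| 23.8 w [ 1.000e-04 -1.309e-01 -1.000e-04] deg 7.5
rows 14 t [  2.35   5.85 -19.38] |t| 20.4 w [ 1.000e-04 -1.122e-01 -1.000e-04] deg 6.43
rows 16 t [  1.94   5.12 -16.97] |t| 17.8 w [ 0.0001 -0.0982 -0.0001] deg 5.63
rows 12 t [ 2.277e+01  6.810e+00 -2.000e-02] |t| 23.8 w [1.000e-04 1.309e-01 1.000e-04] deg 7.5
rows 14 t [19.52  5.84  0.17] |t| 20.4 w [1.000e-04 1.122e-01 1.000e-04] deg 6.43
rows 16 t [17.08  5.11  0.27] |t| 17.8 w [0.0001 0.0982 0.0001] deg 5.63
```

Run:
```python
from h import *
rows([.487,-.185,.14],rot(180,90),20)
```

```text
rows 20 t [13.67  4.09  0.35] |t| 14.3 w [0.0001 0.0785 0.0001] deg 4.5
```

play_rows(translation=[[13.7,4.1,0.35],[13.7,4.1,0.35],[13.7,4.1,0.35],[13.7,4.1,0.35],[13.7,4.1,0.35],[13.7,4.1,0.35],[13.7,4.1,0.35],[13.7,4.1,0.35],[13.7,4.1,0.35],[13.7,4.1,0.35]], turn=[[0,0.0785,0],[0,0.0785,0],[0,0.0785,0],[0,0.0785,0],[0,0.0785,0],[0,0.0785,0],[0,0.0785,0],[0,0.0785,0],[0,0.0785,0],[0,0.0785,0]], fingers=[1,1,1,1,1,1,1,1,1,1])

```text
time: 0.98
position: [0.6065, -0.1272, 0.1809]
tool_rot: [-0.727, 1.763, -1.762]
ft_force: [0.7, -0.9, 0.2]
grip_width: 1.002
```

play_rows(translation=[[13.7,4.1,0.35],[13.7,4.1,0.35],[13.7,4.1,0.35],[13.7,4.1,0.35],[13.7,4.1,0.35],[13.7,4.1,0.35],[13.7,4.1,0.35],[13.7,4.1,0.35],[13.7,4.1,0.35],[13.7,4.1,0.35]], turn=[[0,0.0785,0],[0,0.0785,0],[0,0.0785,0],[0,0.0785,0],[0,0.0785,0],[0,0.0785,0],[0,0.0785,0],[0,0.0785,0],[0,0.0785,0],[0,0.0785,0]], fingers=[1,1,1,1,1,1,1,1,1,1])

```text
time: 1.82
position: [0.4863, -0.1859, 0.1401]
tool_rot: [-0.004, -2.219, 2.219]
ft_force: [0.6, 1.0, 0.2]
grip_width: 0.999
```

Run:
```python
from h import *
show(); W=info("wrist"); im=ctrl.get_image("wrist"); cv2.imwrite("pics/w1.png",im); show()
import pickle; pickle.dump(W,open("w1.pkl","wb"))
```

```text
t 1.82 p [ 0.4863 -0.1859  0.1401] F [0.6 1.  0.2] g 0.999 q [ 0.11  0.1   0.21  1.88 -0.02  1.16 -1.24]
R [[-1.0, -0.0, -0.004], [0.004, -0.0, -1.0], [0.0, -1.0, 0.0]]
t 1.87 p [ 0.483  -0.1864  0.1391] F [-3.  -0.1 -1.7] g 1.0 q [ 0.11  0.1   0.22  1.89 -0.02  1.16 -1.24]
R [[-1.0, -0.004, -0.009], [0.009, 0.001, -1.0], [0.004, -1.0, -0.001]]
```

View pics/w1.png

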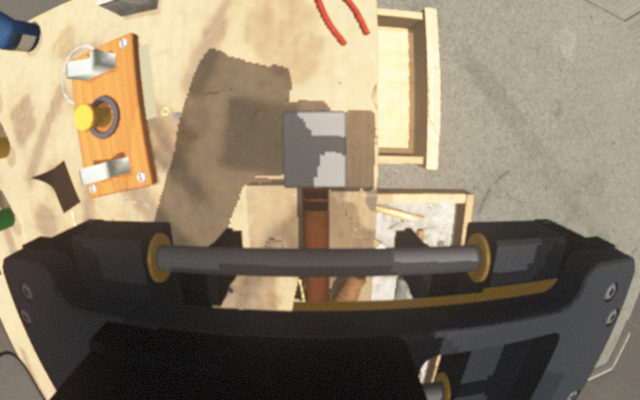

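The wrist view shows the mallet head's grey top at (285–345, 111–187) and the handle at columns 303–328. The jig with its peg is at upper left.

Run:
```python
from h import *
import pickle; W=pickle.load(open("w1.pkl","rb"))
im=cv2.imread("pics/w1.png")
crop("w1c.png",im,260,90,400,230,5)
for p in [(285,111),(345,111),(346,187),(284,187)]: print(plane(W,p,.08).round(4))
for p in [(302.5,200),(328.5,200)]: print("handle top",plane(W,p,.059).round(4))
show()
```

```text
[ 0.5647 -0.1615  0.08  ]
[ 0.5644 -0.2043  0.08  ]
[ 0.5091 -0.2054  0.08  ]
[ 0.5093 -0.1598  0.08  ]
handle top [ 0.4944 -0.1722  0.059 ]
handle top [ 0.4944 -0.1933  0.059 ]
t 1.87 p [ 0.483  -0.1864  0.1391] F [-3.  -0.1 -1.7] g 1.0 q [ 0.11  0.1   0.22  1.89 -0.02  1.16 -1.24]
R [[-1.0, -0.004, -0.009], [0.009, 0.001, -1.0], [0.004, -1.0, -0.001]]
```

View pics/w1c.png

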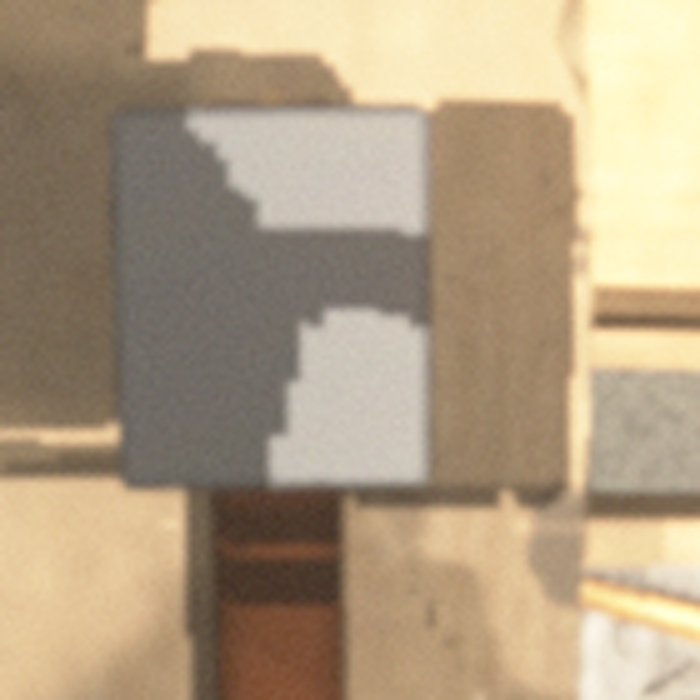

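play_rows(translation=[[-4,0,-3],[0,10,0],[0,10,0],[0,10,0],[0,10,0],[0,10,0],[0,10,0],[0,10,0],[0,0,0],[0,0,0]], turn=[[0,0,0],[0,0,0],[0,0,0],[0,0,0],[0,0,0],[0,0,0],[0,0,0],[0,0,0],[0,0,0],[0,0,0]], fingers=[1,1,1,1,1,1,1,1,1,1])

```text
time: 2.7
position: [0.4907, -0.1825, 0.0697]
tool_rot: [0.003, -2.221, 2.221]
ft_force: [0.6, -0.3, -0.1]
grip_width: 0.998
```

Run:
```python
from h import *
show()
```

```text
t 2.7 p [ 0.4907 -0.1825  0.0697] F [ 0.6 -0.3 -0.1] g 0.998 q [ 0.11  0.19  0.21  1.95 -0.05  1.02 -1.23]
R [[-1.0, -0.001, 0.001], [-0.001, 0.0, -1.0], [0.001, -1.0, -0.0]]
```

play_rows(translation=[[2,10,0],[0,10,0],[0,10,0],[0,10,0],[0,2,0],[0,0,0],[0,0,0],[0,0,0],[0,0,0],[0,0,0]], turn=[[0,0,0],[0,0,0],[0,0,0],[0,0,0],[0,0,0],[0,0,0],[0,0,0],[0,0,0],[0,0,0],[0,0,0]], fingers=[1,1,1,1,1,1,-1,-1,-1,-1], grip_force=60)

```text
time: 3.53
position: [0.4896, -0.1827, 0.0291]
tool_rot: [0.0, 2.22, -2.221]
ft_force: [0.3, 0.2, 0.4]
grip_width: 0.783
```

play_rows(translation=[[0,0,0],[0,0,0],[0,0,0],[0,0,0],[0,-10,0],[0,-20,0],[0,-20,0],[0,-20,0],[0,-10,0],[0,0,0]], turn=[[0,0,0],[0,0,0],[0,0,0],[0,0,0],[0,0,0],[0,0,0],[0,0,0],[0,0,0],[0,0,0],[0,0,0]], fingers=[-1,-1,-1,-1,-1,-1,-1,-1,-1,-1])

```text
time: 4.37
position: [0.4912, -0.1832, 0.1117]
tool_rot: [0.005, 2.217, -2.22]
ft_force: [0.4, -0.3, 0.8]
grip_width: 0.041
```

Run:
```python
from h import *
show()
W=info("wrist"); im=ctrl.get_image("wrist"); cv2.imwrite("pics/w2.png",im)
im=ctrl.get_image("scene");crop("s2.png",im,220,160,440,330,3.5)
b=np.radians(98.4)
fx=np.array([.580,.0475])
h=fx-.048*np.array([np.cos(b),np.sin(b)]); print(h)
# target: handle pt height = face z+.046 ; tcp = handle z -.019
rows([h[0],h[1],.105+.027],rot(-81.6,90),20)
```

```text
t 4.37 p [ 0.4912 -0.1832  0.1117] F [ 0.4 -0.3  0.8] g 0.041 q [ 0.11  0.13  0.21  1.91 -0.03  1.09 -1.24]
R [[-1.0, 0.006, 0.001], [-0.001, -0.001, -1.0], [-0.006, -1.0, 0.001]]
[5.87011985e-01 1.49280178e-05]
rows 20 t [-11.34  -1.17  -3.04] |t| 11.8 w [-0.     -0.0858 -0.    ] deg 4.92
```

View pics/w2.png

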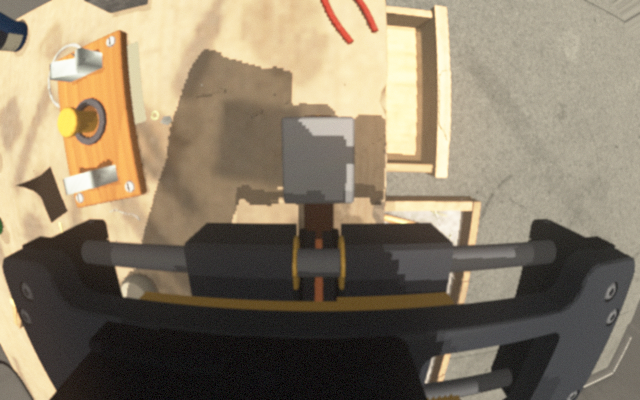

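View pics/s2.png

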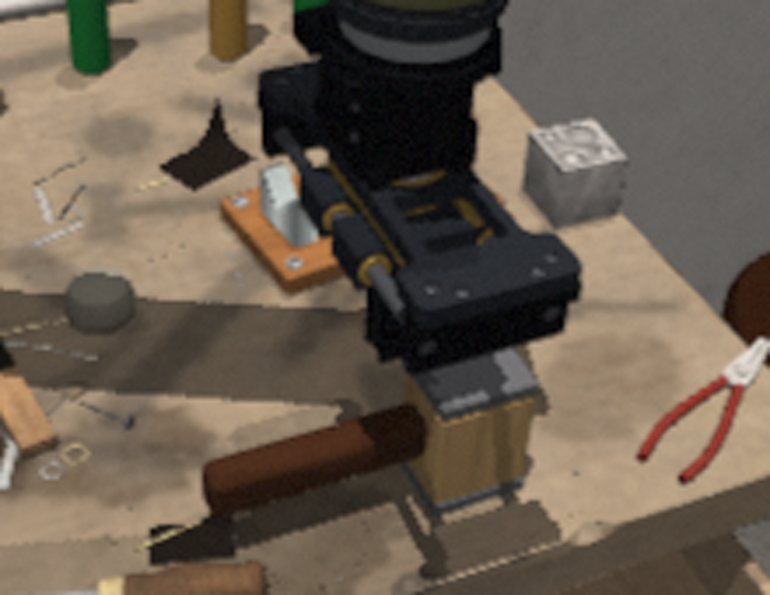

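The mallet is still on the bench: the fingers close slowly (about 0.65/s), so I lifted too early. The wrist view shows its head top at (283–354, 118–202).

Run:
```python
from h import *
show();W=info("wrist")
for p in [(283,118),(354,118),(354,202),(283,202)]: print(plane(W,p,.08).round(4))
```

```text
t 4.47 p [ 0.4891 -0.1825  0.1085] F [ 0.   0.9 -0.4] g 0.016 q [ 0.11  0.14  0.21  1.91 -0.03  1.09 -1.24]
R [[-1.0, 0.0, 0.001], [-0.001, -0.0, -1.0], [-0.0, -1.0, 0.0]]
[ 0.5614 -0.1599  0.08  ]
[ 0.5614 -0.2034  0.08  ]
[ 0.5084 -0.2044  0.08  ]
[ 0.5084 -0.159   0.08  ]
```

play_rows(translation=[[1,0,0],[0,0,0],[0,0,0],[0,0,0],[0,0,0],[0,0,0],[0,0,0],[0,10,0],[0,20,0],[0,15,0]], turn=[[0,0,0],[0,0,0],[0,0,0],[0,0,0],[0,0,0],[0,0,0],[0,0,0],[0,0,0],[0,0,0],[0,0,0]], fingers=[0.2,0.2,0.2,0.2,0.2,0.2,0.2,0.2,0.2,0.2])

```text
time: 5.3
position: [0.4881, -0.1825, 0.0623]
tool_rot: [-0.001, 2.221, -2.221]
ft_force: [-0.3, 0.1, -0.6]
grip_width: 0.586
```

Run:
```python
from h import *
show()
```

```text
t 5.3 p [ 0.4881 -0.1825  0.0623] F [-0.3  0.1 -0.6] g 0.586 q [ 0.12  0.19  0.21  1.96 -0.05  1.   -1.22]
R [[-1.0, 0.0, 0.001], [-0.001, -0.0, -1.0], [-0.0, -1.0, 0.0]]
```

play_rows(translation=[[0,15,0],[0,15,0],[0,4,0],[0,0,0],[0,0,0],[0,0,0],[0,0,0],[0,0,0],[0,0,0],[0,0,0]], turn=[[0,0,0],[0,0,0],[0,0,0],[0,0,0],[0,0,0],[0,0,0],[0,0,0],[0,0,0],[0,0,0],[0,0,0]], fingers=[0.2,0.2,0.2,-1,-1,-1,-1,-1,-1,-1], grip_force=60)

```text
time: 6.13
position: [0.4887, -0.1829, 0.0303]
tool_rot: [0.001, 2.22, -2.221]
ft_force: [-0.9, 0.2, 2.5]
grip_width: 0.244
```

play_rows(translation=[[0,0,0],[0,0,0],[0,0,0],[0,0,0],[0,-5,0],[0,-10,0],[0,-10,0],[0,-10,0],[0,-5,0],[0,0,0]], turn=[[0,0,0],[0,0,0],[0,0,0],[0,0,0],[0,0,0],[0,0,0],[0,0,0],[0,0,0],[0,0,0],[0,0,0]], fingers=[-1,-1,-1,-1,-1,-1,-1,-1,-1,-1])

```text
time: 6.97
position: [0.4895, -0.1829, 0.0715]
tool_rot: [0.003, 2.218, -2.22]
ft_force: [0.5, -0.6, -3.8]
grip_width: 0.251
```

Run:
```python
from h import *
show()
im=ctrl.get_image("scene");crop("s3.png",im,220,160,440,330,3.5)
h=[.587,0]
for z in (.11,.13,.15): rows([h[0],h[1],z],rot(-81.6,90),20)
```

```text
t 6.97 p [ 0.4895 -0.1829  0.0715] F [ 0.5 -0.6 -3.8] g 0.251 q [ 0.11  0.18  0.21  1.95 -0.04  1.01 -1.23]
R [[-1.0, 0.003, 0.001], [-0.001, -0.001, -1.0], [-0.003, -1.0, 0.001]]
rows 20 t [-11.36  -1.96  -3.04] |t| 11.9 w [-0.0001 -0.0858 -0.0001] deg 4.92
rows 20 t [-11.36  -2.96  -3.04] |t| 12.1 w [-0.0001 -0.0858 -0.0001] deg 4.92
rows 20 t [-11.36  -3.96  -3.04] |t| 12.4 w [-0.0001 -0.0858 -0.0001] deg 4.92
```

View pics/s3.png

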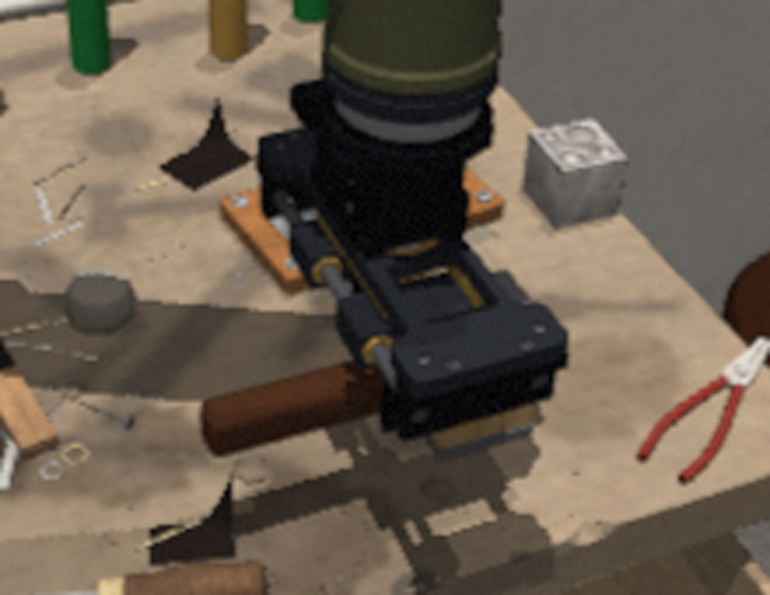

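play_rows(translation=[[-11.4,-5,-3],[-11.4,-5,-3],[-11.4,-5,-3],[-11.4,-5,-3],[-11.4,-5,-3],[-11.4,-5,-3],[-11.4,-5,-3],[-11.4,-5,-3],[-11.4,-5,-3],[-11.4,-5,-3]], turn=[[0,-0.0858,0],[0,-0.0858,0],[0,-0.0858,0],[0,-0.0858,0],[0,-0.0858,0],[0,-0.0858,0],[0,-0.0858,0],[0,-0.0858,0],[0,-0.0858,0],[0,-0.0858,0]], fingers=[-1,-1,-1,-1,-1,-1,-1,-1,-1,-1])

```text
time: 7.85
position: [0.5796, -0.1136, 0.119]
tool_rot: [-0.788, 1.709, -1.709]
ft_force: [0.1, -0.4, -2.8]
grip_width: 0.248
```

play_rows(translation=[[-11.4,-1,-3],[-11.4,-1,-3],[-11.4,-1,-3],[-11.4,-1,-3],[-11.4,-1,-3],[-11.4,-1,-3],[-11.4,-1,-3],[-11.4,-1,-3],[-11.4,-1,-3],[-11.4,-1,-3]], turn=[[0,-0.0858,0],[0,-0.0858,0],[0,-0.0858,0],[0,-0.0858,0],[0,-0.0858,0],[0,-0.0858,0],[0,-0.0858,0],[0,-0.0858,0],[0,-0.0858,0],[0,-0.0858,0]], fingers=[-1,-1,-1,-1,-1,-1,-1,-1,-1,-1])

```text
time: 8.68
position: [0.587, 0.0007, 0.1288]
tool_rot: [-1.277, 1.098, -1.097]
ft_force: [0.1, 0.1, -3.1]
grip_width: 0.25
```

Run:
```python
from h import *
show()
W=info("wrist"); im=ctrl.get_image("wrist"); cv2.imwrite("pics/w4.png",im)
im=ctrl.get_image("side");crop("d4.png",im,250,100,450,270,3.5)
im=ctrl.get_image("scene");crop("s4.png",im,220,100,440,270,3.5)
show()
```

```text
t 8.68 p [0.587  0.0007 0.1288] F [ 0.1  0.1 -3.1] g 0.25 q [ 0.05  0.26 -0.11  1.73  0.03  1.16  0.08]
R [[0.15, -0.001, 0.989], [-0.989, -0.0, 0.15], [-0.0, -1.0, -0.001]]
t 8.83 p [0.5871 0.001  0.1291] F [ 0.7 -0.4 -3.4] g 0.244 q [ 0.05  0.25 -0.11  1.73  0.03  1.16  0.08]
R [[0.145, -0.001, 0.989], [-0.989, 0.0, 0.145], [-0.0, -1.0, -0.001]]
```

View pics/w4.png

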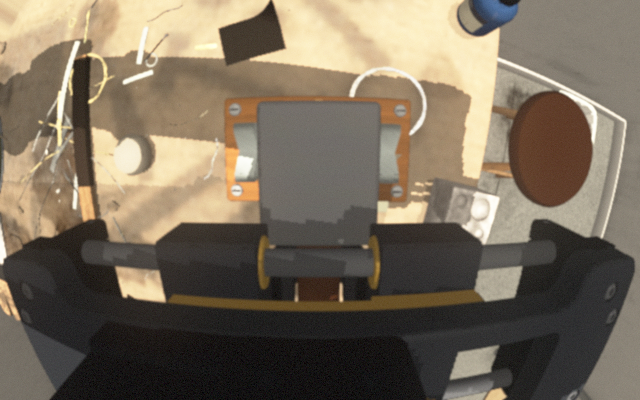

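View pics/d4.png

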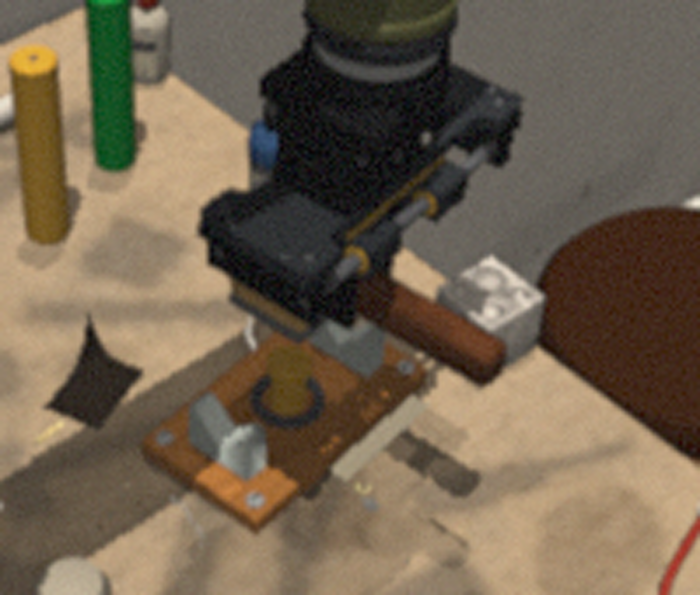

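View pics/s4.png

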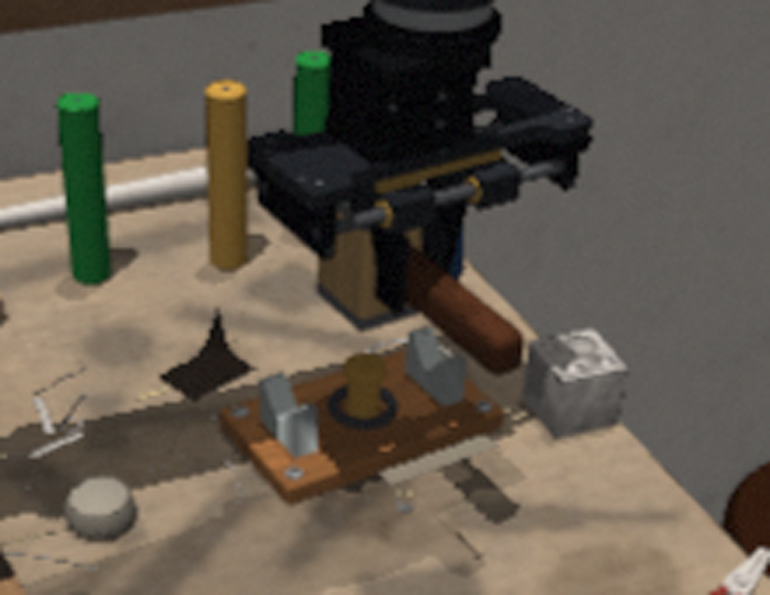

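play_rows(translation=[[0,-15,0],[0,-10,0],[0,0,0],[0,40,0],[0,40,0],[0,18,0],[0,0,0],[0,0,0],[0,0,0],[0,0,0]], turn=[[0,0,0],[0,0,0],[0,0,0],[0,0,0],[0,0,0],[0,0,0],[0,0,0],[0,0,0],[0,0,0],[0,0,0]], fingers=[-1,-1,-1,-1,-1,-1,-1,-1,-1,-1])

```text
time: 9.67
position: [0.5878, 0.0, 0.0574]
tool_rot: [-1.274, 1.101, -1.102]
ft_force: [0.2, 0.2, -3.9]
grip_width: 0.244
```

Run:
```python
from h import *
show()
im=ctrl.get_image("wrist"); cv2.imwrite("pics/w5.png",im)
im=ctrl.get_image("scene");crop("s5.png",im,220,100,440,270,3.5)
show()
```

```text
t 9.67 p [0.5878 0.     0.0574] F [ 0.2  0.2 -3.9] g 0.244 q [ 0.04  0.33 -0.1   1.79  0.04  1.02  0.07]
R [[0.145, 0.001, 0.989], [-0.989, -0.0, 0.145], [0.0, -1.0, 0.001]]
t 9.77 p [5.878e-01 2.000e-04 5.740e-02] F [-0.4  0.7 -3.4] g 0.247 q [ 0.04  0.33 -0.1   1.79  0.04  1.02  0.07]
R [[0.146, 0.001, 0.989], [-0.989, -0.0, 0.146], [0.0, -1.0, 0.001]]
```

View pics/s5.png

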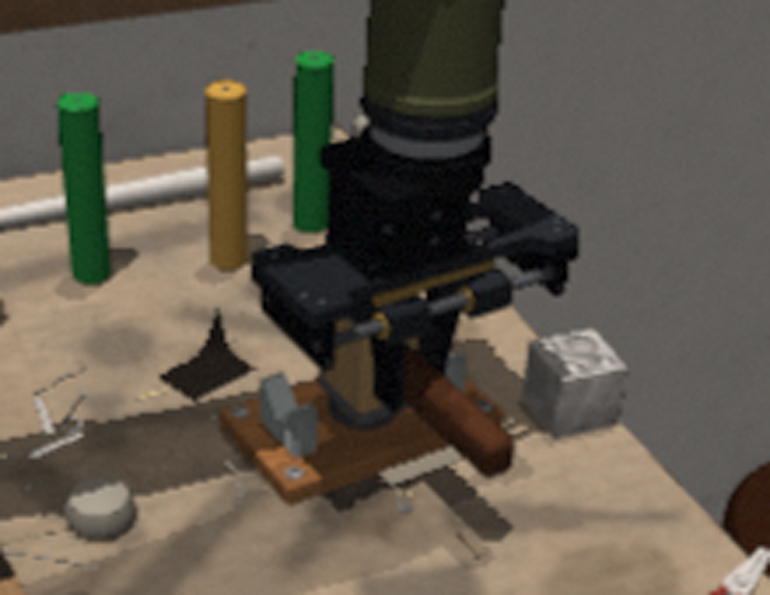

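View pics/w5.png

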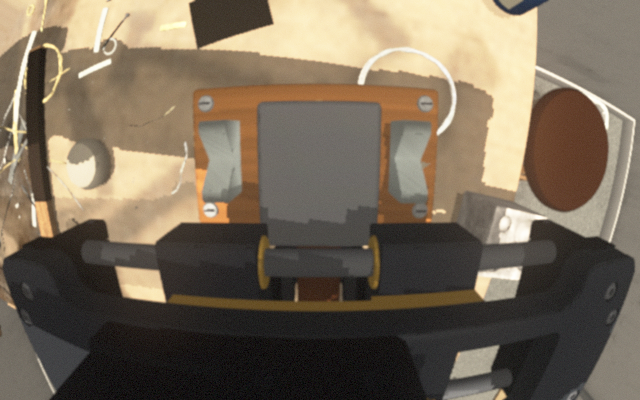

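play_rows(translation=[[0,-30,0],[0,-30,0],[0,0,0],[0,35,0],[0,26,0],[0,6,0],[0,0,0],[0,0,0],[0,0,0],[0,0,0]], turn=[[0,0,0],[0,0,0],[0,0,0],[0,0,0],[0,0,0],[0,0,0],[0,0,0],[0,0,0],[0,0,0],[0,0,0]], fingers=[-1,-1,-1,-1,-1,-1,-1,-1,-1,-1])

```text
time: 10.6
position: [0.5884, -0.0006, 0.0505]
tool_rot: [-1.274, 1.099, -1.103]
ft_force: [-0.0, -2.2, 2.6]
grip_width: 0.248
```

Run:
```python
from h import *
show()
```

```text
t 10.6 p [ 0.5884 -0.0006  0.0505] F [-0.  -2.2  2.6] g 0.248 q [ 0.04  0.34 -0.1   1.8   0.04  1.01  0.07]
R [[0.145, 0.002, 0.989], [-0.989, -0.001, 0.145], [0.001, -1.0, 0.002]]
```

play_rows(translation=[[0,-30,0],[0,-30,0],[0,0,0],[0,32,0],[0,26,0],[0,5,0],[0,0,0],[0,0,0],[0,0,0],[0,0,0]], turn=[[0,0,0],[0,0,0],[0,0,0],[0,0,0],[0,0,0],[0,0,0],[0,0,0],[0,0,0],[0,0,0],[0,0,0]], fingers=[-1,-1,-1,-1,-1,-1,-1,-1,-1,-1])

```text
time: 11.43
position: [0.5883, -0.0002, 0.0473]
tool_rot: [-1.274, 1.1, -1.102]
ft_force: [1.2, -2.1, 4.0]
grip_width: 0.246
```

play_rows(translation=[[0,-25,0],[0,-25,0],[0,-25,0],[0,-15,0],[0,0,0],[0,0,0],[30,0,0],[30,0,0],[20,0,0],[10,0,0]], turn=[[0,0,0],[0,0,0],[0,0,0],[0,0,0],[0,0,0],[0,0,0],[0,0,0],[0,0,0],[0,0,0],[0,0,0]], fingers=[-1,-1,-1,-1,-1,-1,-1,-1,-1,-1])

```text
time: 12.27
position: [0.5985, -0.0929, 0.1335]
tool_rot: [-1.277, 1.107, -1.102]
ft_force: [-0.3, -1.5, -3.5]
grip_width: 0.245
```

Run:
```python
from h import *
show()
im=ctrl.get_image("side");crop("d6.png",im,260,150,400,270,5)
im=ctrl.get_image("scene");crop("s6.png",im,260,150,420,270,5)
im=ctrl.get_image("wrist");cv2.imwrite("pics/w6.png",im)
show()
```

```text
t 12.27 p [ 0.5985 -0.0929  0.1335] F [-0.3 -1.5 -3.5] g 0.245 q [ 0.15  0.29 -0.05  1.67  0.02  1.18  0.24]
R [[0.141, -0.005, 0.99], [-0.99, -0.001, 0.141], [0.001, -1.0, -0.005]]
t 12.42 p [ 0.5994 -0.0883  0.1346] F [-0.2  0.6 -3.7] g 0.248 q [ 0.15  0.29 -0.05  1.67  0.02  1.19  0.24]
R [[0.144, -0.003, 0.99], [-0.99, 0.001, 0.144], [-0.002, -1.0, -0.003]]
```

View pics/s6.png

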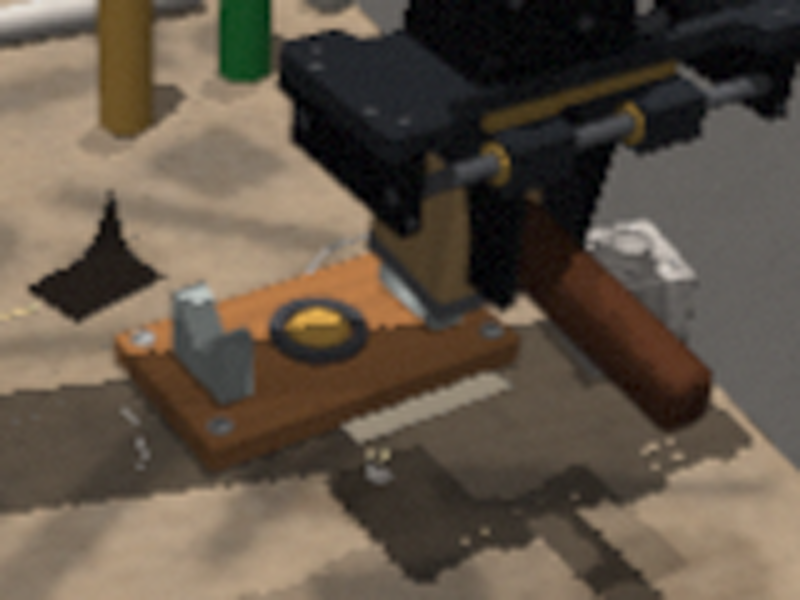

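View pics/d6.png

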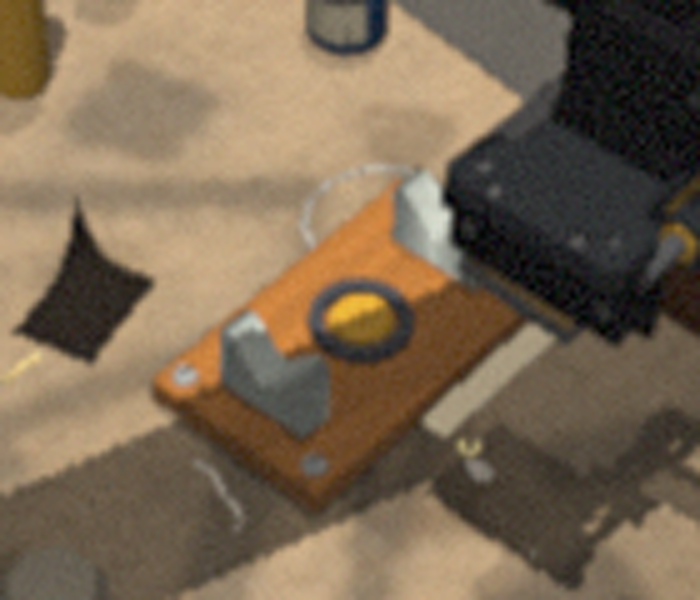

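View pics/w6.png

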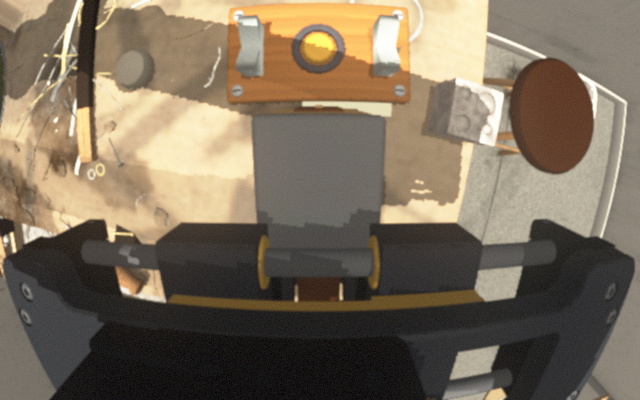

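The peg now sits flush, centred inside its collar ring in scene, side and wrist views. The head's front edge in the wrist view moved from row 101 to 115 and widened, so the mallet has pitched a little in the grip. I'll measure by how much.

Run:
```python
from h import *
W=info("wrist");st=ctrl.get_state();Rt=Rn.from_rotvec(st["tool_rot"]).as_matrix()
crop("w6c.png",cv2.imread("pics/w6.png"),230,90,410,260,4)
crop("w4c.png",cv2.imread("pics/w4.png"),230,90,410,260,4)
def f(l,r):
    o,a=ray(W,l);o,b=ray(W,r)
    ang=np.arccos(a@b); m=(a+b);m/=np.linalg.norm(m)
    d=.023/np.tan(ang/2); X=o+m*d
    return (Rt.T@(X-st["position"])*1000).round(1)
print(f((257,101),(380,101)),f((252,115),(386,115)))
show()
```

```text
[-76.9 -46.7   0.6] [-71.2 -56.7   0.7]
t 12.42 p [ 0.5994 -0.0883  0.1346] F [-0.2  0.6 -3.7] g 0.248 q [ 0.15  0.29 -0.05  1.67  0.02  1.19  0.24]
R [[0.144, -0.003, 0.99], [-0.99, 0.001, 0.144], [-0.002, -1.0, -0.003]]
```

View pics/w6c.png

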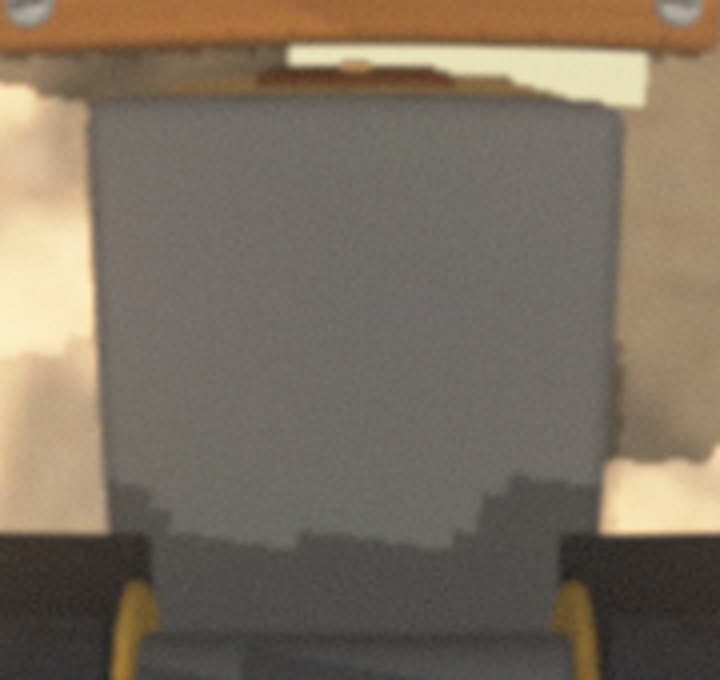

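View pics/w4c.png

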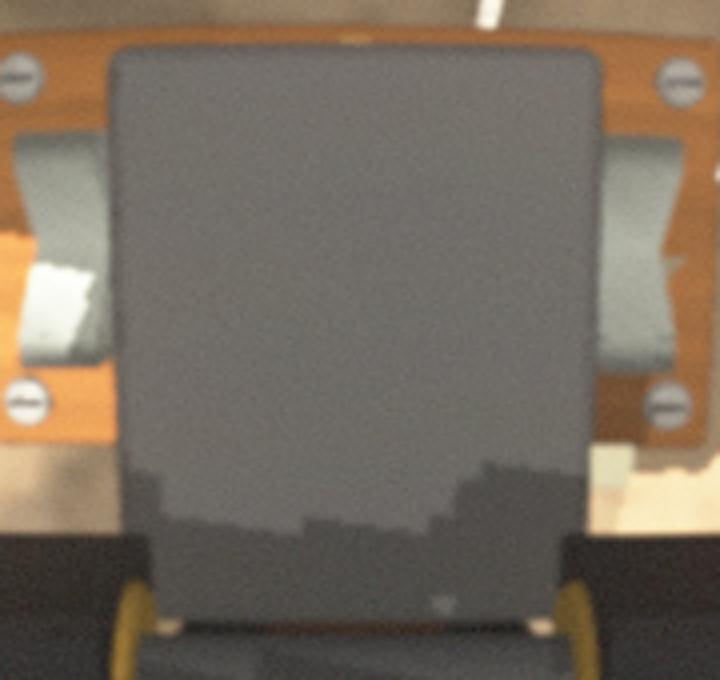

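Run:
```python
from h import *
R=rot(180,90)@Rn.from_rotvec([0,0,-.13]).as_matrix()
P=np.array([.488,-.183,.046+.035])+.0165*R[:,1]
print(P, np.degrees(np.arcsin(R[:,1])))
rows(P,R,20)
```

```text
[ 0.48586104 -0.183       0.06463923] [-7.44845134e+00  9.09605094e-16 -8.25515487e+01]
rows 20 t [ 7.98  4.03 -1.56] |t| 9.1 w [-0.0054  0.0857 -0.0048] deg 4.93
```

play_rows(translation=[[8,2,-1.6],[8,2,-1.6],[8,2,-1.6],[8,2,-1.6],[8,2,-1.6],[8,2,-1.6],[8,2,-1.6],[8,2,-1.6],[8,2,-1.6],[8,2,-1.6]], turn=[[-0.0054,0.0857,-0.0048],[-0.0054,0.0857,-0.0048],[-0.0054,0.0857,-0.0048],[-0.0054,0.0857,-0.0048],[-0.0054,0.0857,-0.0048],[-0.0054,0.0857,-0.0048],[-0.0054,0.0857,-0.0048],[-0.0054,0.0857,-0.0048],[-0.0054,0.0857,-0.0048],[-0.0054,0.0857,-0.0048]], fingers=[-1,-1,-1,-1,-1,-1,-1,-1,-1,-1])

```text
time: 13.25
position: [0.5664, -0.1575, 0.1181]
tool_rot: [-0.86, 1.733, -1.731]
ft_force: [-0.3, 0.6, -3.2]
grip_width: 0.243
```

play_rows(translation=[[8,6,-1.6],[8,6,-1.6],[8,6,-1.6],[8,6,-1.6],[8,6,-1.6],[8,6,-1.6],[8,6,-1.6],[8,6,-1.6],[8,6,-1.6],[8,6,-1.6]], turn=[[-0.0054,0.0857,-0.0048],[-0.0054,0.0857,-0.0048],[-0.0054,0.0857,-0.0048],[-0.0054,0.0857,-0.0048],[-0.0054,0.0857,-0.0048],[-0.0054,0.0857,-0.0048],[-0.0054,0.0857,-0.0048],[-0.0054,0.0857,-0.0048],[-0.0054,0.0857,-0.0048],[-0.0054,0.0857,-0.0048]], fingers=[-1,-1,-1,-1,-1,-1,-1,-1,-1,-1])

```text
time: 14.08
position: [0.485, -0.1804, 0.0663]
tool_rot: [0.138, -2.155, 2.155]
ft_force: [-0.1, 1.0, -3.2]
grip_width: 0.246
```

Run:
```python
from h import *
show()
im=ctrl.get_image("scene");crop("s7.png",im,240,200,400,340,5)
show()
R=rot(180,90)@Rn.from_rotvec([0,0,-.13]).as_matrix()
P=np.array([.488,-.183,.046+.002])+.0165*R[:,1]
rows(P,R,5)
```

```text
t 14.08 p [ 0.485  -0.1804  0.0663] F [-0.1  1.  -3.2] g 0.246 q [ 0.08  0.27  0.23  1.86 -0.03  1.14 -1.26]
R [[-0.992, -0.128, -0.0], [0.0, 0.0, -1.0], [0.128, -0.992, 0.0]]
t 14.13 p [ 0.4824 -0.1805  0.0652] F [-3.1 -0.6 -4.2] g 0.248 q [ 0.08  0.27  0.23  1.86 -0.03  1.14 -1.26]
R [[-0.991, -0.132, -0.005], [0.005, 0.001, -1.0], [0.132, -0.991, -0.0]]
rows 5 t [-1.56  6.56  0.5 ] |t| 6.8 w [ 0.0002 -0.001   0.0005] deg 0.06
```

View pics/s7.png

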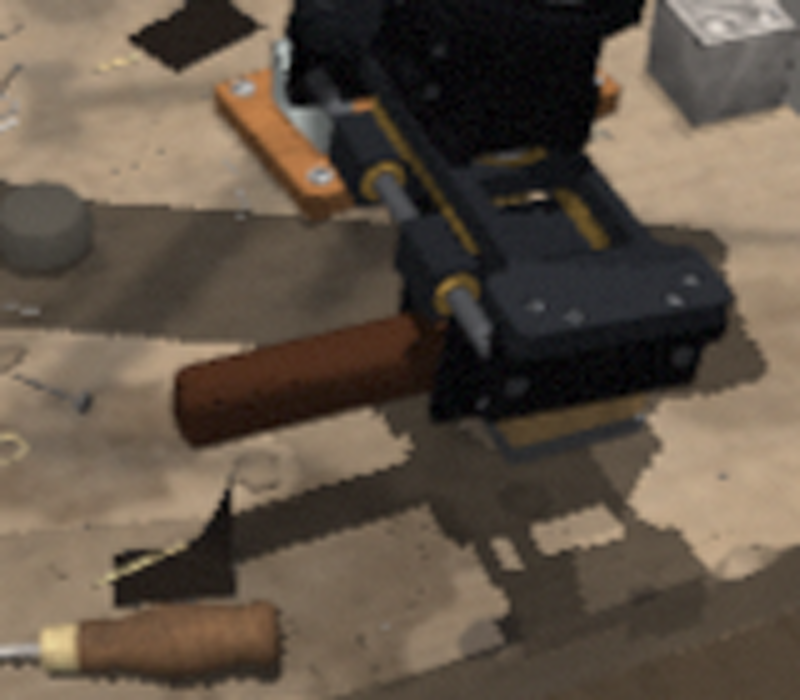

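play_rows(translation=[[-1,8,0],[-1,8,0],[-1,8,0],[-0.6,4,0],[-0.4,3,0],[-0.2,2,0],[-0.2,2,0],[0,0,0],[0,0,0],[0,0,0]], turn=[[0,0,0],[0,0,0],[0,0,0],[0,0,0],[0,0,0],[0,0,0],[0,0,0],[0,0,0],[0,0,0],[0,0,0]], fingers=[-1,-1,-1,-1,-1,-1,-1,-1,-1,-1])

```text
time: 14.97
position: [0.4854, -0.1839, 0.0322]
tool_rot: [0.137, -2.154, 2.158]
ft_force: [-0.7, -0.4, -3.9]
grip_width: 0.246
```

Run:
```python
from h import *
show()
im=ctrl.get_image("scene");crop("s8.png",im,240,200,400,340,5)
show()
```

```text
t 14.97 p [ 0.4854 -0.1839  0.0322] F [-0.7 -0.4 -3.9] g 0.246 q [ 0.08  0.31  0.23  1.88 -0.03  1.07 -1.24]
R [[-0.992, -0.126, 0.0], [0.0, -0.002, -1.0], [0.126, -0.992, 0.002]]
t 15.02 p [ 0.4854 -0.1839  0.0322] F [ 0.1  0.1 -3.2] g 0.242 q [ 0.08  0.31  0.23  1.88 -0.03  1.07 -1.24]
R [[-0.992, -0.126, 0.0], [-0.0, -0.002, -1.0], [0.126, -0.992, 0.002]]
```

View pics/s8.png

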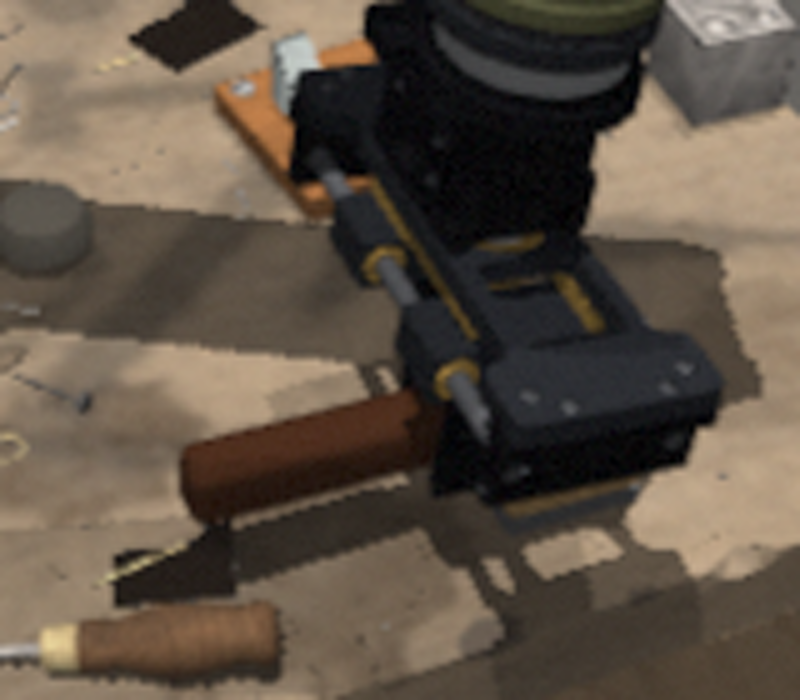

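play_rows(translation=[[-0.1,1,0],[-0.1,1,0],[-0.1,0.5,0],[0,0,0],[0,0,0],[0,0,0],[0,0,0],[0,0,0],[0,0,0],[0,0,0]], turn=[[0,0,0],[0,0,0],[0,0,0],[0,0,0],[0,0,0],[0,0,0],[0,0,0],[0,0,0],[0,0,0],[0,0,0]], fingers=[-1,-1,-1,-1,-1,-1,-0.1,-0.1,-0.1,-0.1])

```text
time: 15.85
position: [0.4856, -0.1838, 0.0295]
tool_rot: [0.137, -2.154, 2.158]
ft_force: [-0.4, -0.1, 0.4]
grip_width: 0.423
```

Run:
```python
from h import *
show()
# vertical retreat
st=ctrl.get_state();R=Rn.from_rotvec(st["tool_rot"]).as_matrix()
print(R.T@[0,0,10])
# bar pregrasp
Rg=rot(85,20,1)
gp=np.array([.5645,.284,.082]); TCP=gp+.019*Rg[:,1]
pre=TCP-.13*Rg[:,1]
print(TCP,pre)
```

```text
t 15.85 p [ 0.4856 -0.1838  0.0295] F [-0.4 -0.1  0.4] g 0.423 q [ 0.08  0.32  0.23  1.89 -0.04  1.07 -1.24]
R [[-0.992, -0.126, 0.001], [-0.0, -0.002, -1.0], [0.126, -0.992, 0.002]]
[ 1.26116605 -9.92013388  0.02009743]
[0.56605609 0.30178622 0.07550162] [0.55540914 0.18009103 0.11996424]
```

play_rows(translation=[[1.2,-10,0],[1.8,-15,0],[2.5,-20,0],[3.1,-25,0],[3.1,-25,0],[3.1,-25,0],[2.5,-20,0],[1.2,-10,0],[0,0,0],[0,0,0]], turn=[[0,0,0],[0,0,0],[0,0,0],[0,0,0],[0,0,0],[0,0,0],[0,0,0],[0,0,0],[0,0,0],[0,0,0]], fingers=[-0.1,-0.1,0.4,0.4,0.4,0.4,0.4,0.4,0.4,0.4])

```text
time: 16.68
position: [0.4858, -0.1835, 0.1805]
tool_rot: [0.137, -2.154, 2.158]
ft_force: [-0.3, 0.1, -0.5]
grip_width: 0.699
```

Run:
```python
from h import *
show()
im=ctrl.get_image("scene");crop("s9.png",im,240,200,400,340,5)
Rv=rot(85,60,1)
rows([.54,.06,.25],Rv,20); 
Rg=rot(85,20,1)
print(Rg.round(3).tolist())
rows([.5554,.18,.12],Rg,10,([.54,.06,.25],Rv))
```

```text
t 16.68 p [ 0.4858 -0.1835  0.1805] F [-0.3  0.1 -0.5] g 0.699 q [ 0.07  0.16  0.24  1.74  0.    1.36 -1.26]
R [[-0.992, -0.126, 0.0], [-0.0, -0.002, -1.0], [0.126, -0.992, 0.002]]
rows 20 t [-11.43  -0.82  -8.78] |t| 14.4 w [-0.0148 -0.0738  0.0264] deg 4.57
[[-0.03, 0.082, 0.996], [-0.341, 0.936, -0.087], [-0.94, -0.342, -0.0]]
rows 10 t [ 1.6  18.04  0.49] |t| 18.1 w [0.     0.     0.0698] deg 4.0
```

View pics/s9.png

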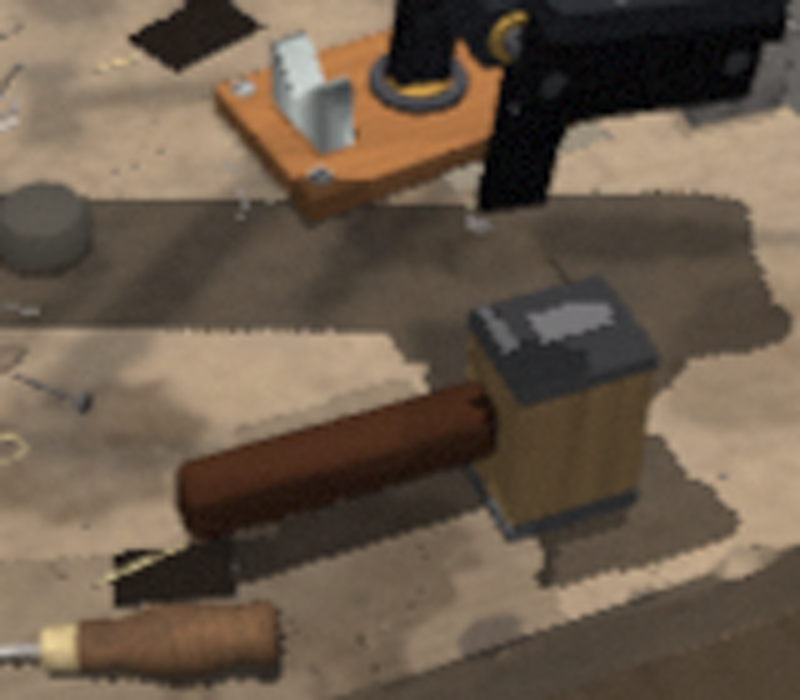

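The mallet stands flat on its striking face at scene (353,275). Next is the bar.

play_rows(translation=[[-11.4,-0.8,-8.8],[-11.4,-0.8,-8.8],[-11.4,-0.8,-8.8],[-11.4,-0.8,-8.8],[-11.4,-0.8,-8.8],[-11.4,-0.8,-8.8],[-11.4,-0.8,-8.8],[-11.4,-0.8,-8.8],[-11.4,-0.8,-8.8],[-11.4,-0.8,-8.8]], turn=[[-0.0148,-0.0738,0.0264],[-0.0148,-0.0738,0.0264],[-0.0148,-0.0738,0.0264],[-0.0148,-0.0738,0.0264],[-0.0148,-0.0738,0.0264],[-0.0148,-0.0738,0.0264],[-0.0148,-0.0738,0.0264],[-0.0148,-0.0738,0.0264],[-0.0148,-0.0738,0.0264],[-0.0148,-0.0738,0.0264]], fingers=[0.4,0.4,0.4,0.4,0.4,0.4,0.4,0.4,0.4,0.4])

```text
time: 17.57
position: [0.5627, -0.0667, 0.1941]
tool_rot: [-0.539, 1.919, -1.562]
ft_force: [-0.5, 0.7, 1.1]
grip_width: 0.705
```

play_rows(translation=[[-11.4,-0.8,-8.8],[-11.4,-0.8,-8.8],[-11.4,-0.8,-8.8],[-11.4,-0.8,-8.8],[-11.4,-0.8,-8.8],[-11.4,-0.8,-8.8],[-11.4,-0.8,-8.8],[-11.4,-0.8,-8.8],[-11.4,-0.8,-8.8],[-11.4,-0.8,-8.8]], turn=[[-0.0148,-0.0738,0.0264],[-0.0148,-0.0738,0.0264],[-0.0148,-0.0738,0.0264],[-0.0148,-0.0738,0.0264],[-0.0148,-0.0738,0.0264],[-0.0148,-0.0738,0.0264],[-0.0148,-0.0738,0.0264],[-0.0148,-0.0738,0.0264],[-0.0148,-0.0738,0.0264],[-0.0148,-0.0738,0.0264]], fingers=[0.4,0.4,0.4,0.4,0.4,0.4,0.4,0.4,0.4,0.4])

```text
time: 18.4
position: [0.5388, 0.0606, 0.2487]
tool_rot: [-0.76, 1.455, -0.879]
ft_force: [0.3, 0.7, -0.2]
grip_width: 0.698
```

Run:
```python
from h import *
show()
Rg=rot(85,20,1)
rows([.5554,.18,.12],Rg,10)
rows([.5554,.18,.14],rot(85,30,1),10)
```

```text
t 18.4 p [0.5388 0.0606 0.2487] F [ 0.3  0.7 -0.2] g 0.698 q [ 0.14  0.1   0.04  1.77 -0.54  1.37  0.23]
R [[-0.073, 0.042, 0.996], [-0.862, 0.499, -0.084], [-0.501, -0.865, -0.0]]
rows 10 t [ 1.55 17.91  0.64] |t| 18.0 w [0.0003 0.0002 0.0697] deg 3.99
rows 10 t [-1.26 16.35  0.64] |t| 16.4 w [0.0003 0.0002 0.0523] deg 2.99
```

play_rows(translation=[[1.5,17.9,0.6],[1.5,17.9,0.6],[1.5,17.9,0.6],[1.5,17.9,0.6],[1.5,17.9,0.6],[1.5,17.9,0.6],[1.5,17.9,0.6],[1.5,17.9,0.6],[1.5,17.9,0.6],[1.5,17.9,0.6]], turn=[[0,0,0.0697],[0,0,0.0697],[0,0,0.0697],[0,0,0.0697],[0,0,0.0697],[0,0,0.0697],[0,0,0.0697],[0,0,0.0697],[0,0,0.0697],[0,0,0.0697]], fingers=[0.4,0.4,0.4,0.4,0.4,0.4,0.4,0.4,0.4,0.4])

```text
time: 19.23
position: [0.5559, 0.1794, 0.1198]
tool_rot: [-0.204, 1.57, -0.343]
ft_force: [-0.6, -0.6, -0.1]
grip_width: 0.697
```

Run:
```python
from h import *
show()
W=info("wrist"); im=ctrl.get_image("wrist"); cv2.imwrite("pics/w10.png",im)
im=ctrl.get_image("scene");crop("s10.png",im,200,80,420,250,3.5)
show()
Rg=rot(85,20,1)
gp=np.array([.5645,.284,.082]); TCP=gp+.019*Rg[:,1]
rows(TCP,Rg,10); print([proj(W,[.5645,.284,z]).round(0) for z in (0,.15)])
```

```text
t 19.23 p [0.5559 0.1794 0.1198] F [-0.6 -0.6 -0.1] g 0.697 q [ 0.3   0.53 -0.05  1.95 -1.21  1.38  0.91]
R [[-0.032, 0.084, 0.996], [-0.339, 0.936, -0.089], [-0.94, -0.341, -0.002]]
t 19.33 p [0.5529 0.1811 0.1166] F [-0.8 -0.7 -0.6] g 0.7 q [ 0.3   0.54 -0.05  1.95 -1.21  1.38  0.9 ]
R [[-0.039, 0.077, 0.996], [-0.339, 0.937, -0.086], [-0.94, -0.341, -0.011]]
rows 10 t [-0.29 12.81  0.3 ] |t| 12.8 w [ 0.0005 -0.001  -0.0001] deg 0.06
[array([317., 265.]), array([317., 131.])]
```

View pics/w10.png

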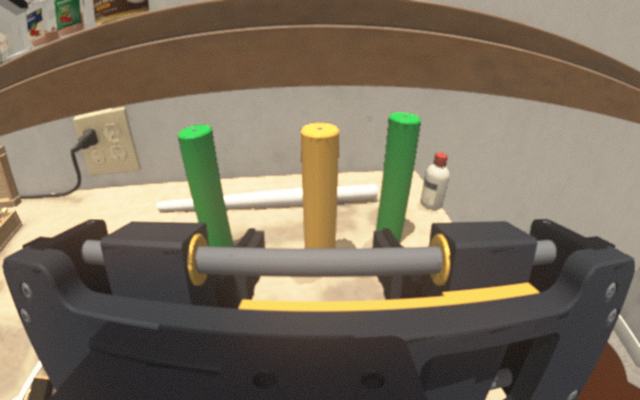

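View pics/s10.png

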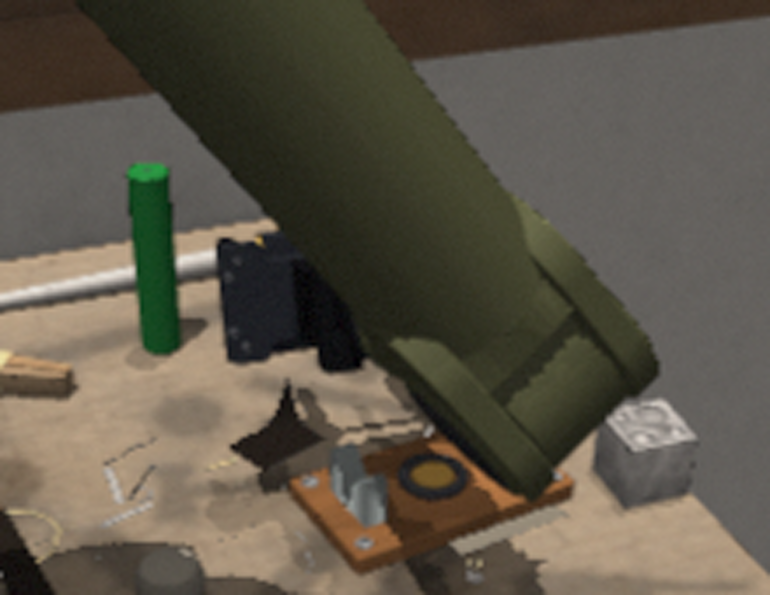

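The wrist view shows the brass bar centred between the fingers at (320,190), top at (320,130) against a predicted (317,131). The green bars are clear at either side.

play_rows(translation=[[-0.3,14,0.1],[-0.3,16,0.1],[-0.3,16,0.1],[-0.3,16,0.1],[-0.3,16,0.1],[-0.3,16,0.1],[-0.3,10,0.1],[0,0,0],[0,0,0],[0,0,0]], turn=[[0,0,0],[0,0,0],[0,0,0],[0,0,0],[0,0,0],[0,0,0],[0,0,0],[0,0,0],[0,0,0],[0,0,0]], fingers=[0.4,0.4,0.4,0.4,0.4,0.4,0.4,0.4,0.4,0.4])

```text
time: 20.17
position: [0.5665, 0.2764, 0.0882]
tool_rot: [-0.207, 1.565, -0.345]
ft_force: [-0.4, -0.6, -0.6]
grip_width: 0.698
```

Run:
```python
from h import *
show()
W=info("wrist");im=ctrl.get_image("wrist"); cv2.imwrite("pics/w11.png",im)
im=ctrl.get_image("side");crop("d11.png",im,200,80,400,250,4)
```

```text
t 20.17 p [0.5665 0.2764 0.0882] F [-0.4 -0.6 -0.6] g 0.698 q [ 0.19  0.58 -0.13  1.97 -1.33  1.22  0.94]
R [[-0.028, 0.084, 0.996], [-0.343, 0.935, -0.088], [-0.939, -0.344, 0.002]]
```

View pics/w11.png

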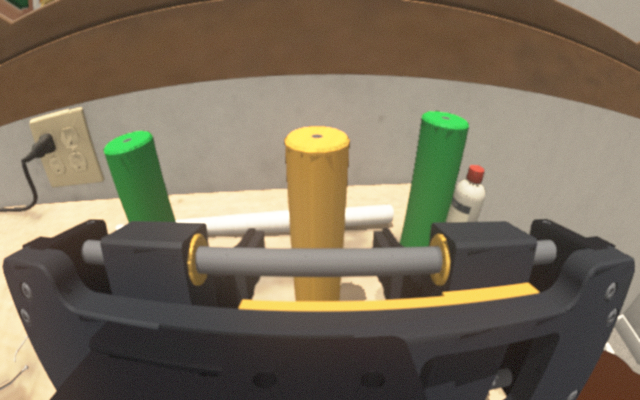

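View pics/d11.png

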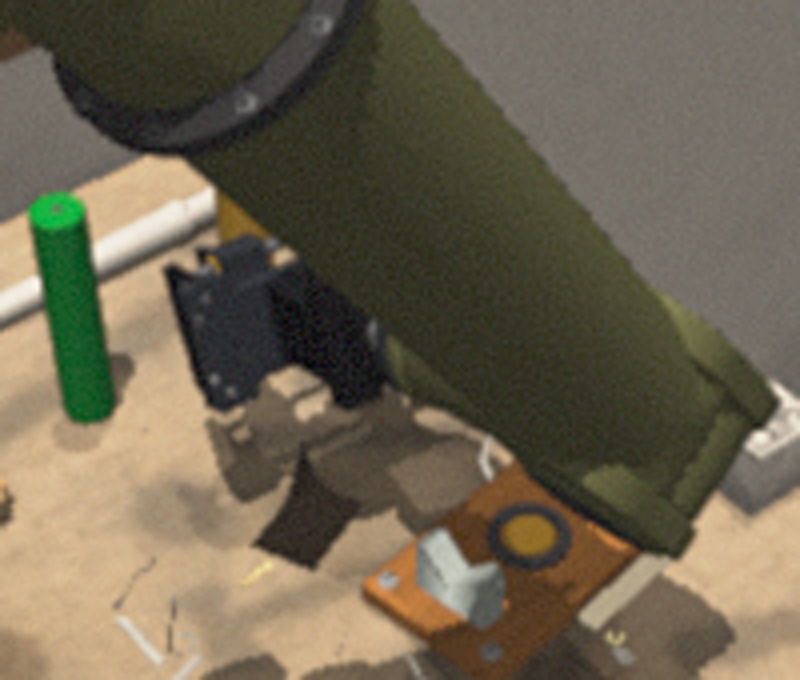

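Run:
```python
from h import *
np.set_printoptions(precision=3,suppress=True)
show()
im=ctrl.get_image("scene");crop("s11.png",im,240,100,440,250,4)
W=info("wrist")
print("bartop",plane(W,(317,141),.15),proj(W,[.5655,.284,.15]))
D=info("side")
for z in (.05,.08,.1,.12): print(z,plane(D,(371,217),z))
```

```text
t 20.27 p [0.567 0.276 0.088] F [-0.  -0.  -0.6] g 0.7 q [ 0.19  0.58 -0.13  1.97 -1.33  1.22  0.94]
R [[-0.029, 0.085, 0.996], [-0.343, 0.935, -0.089], [-0.939, -0.344, 0.002]]
bartop [0.567 0.283 0.15 ] [313.881 139.912]
0.05 [ 0.614 -0.034  0.05 ]
0.08 [ 0.592 -0.051  0.08 ]
0.1 [ 0.578 -0.063  0.1  ]
0.12 [ 0.564 -0.075  0.12 ]
```

View pics/s11.png

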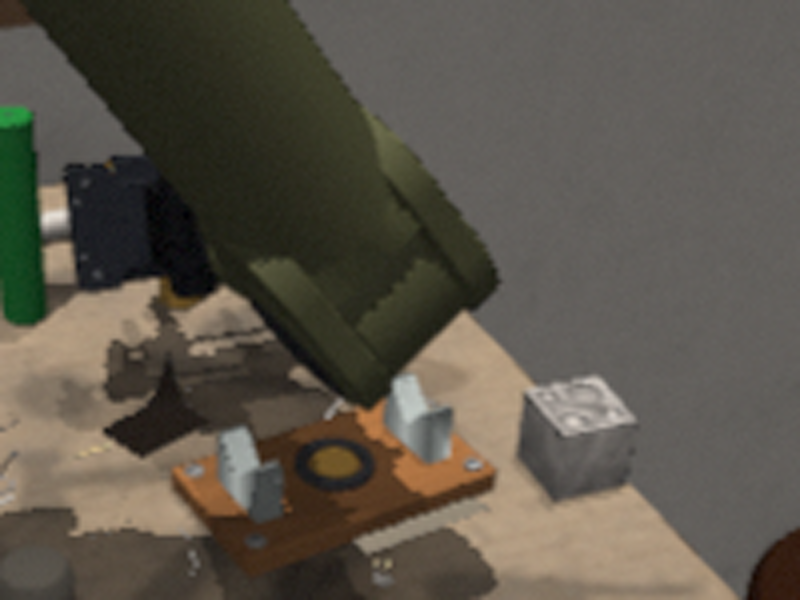

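Run:
```python
from h import *
np.set_printoptions(precision=3,suppress=True)
S,D=info("scene"),info("side")
print(tri((S,(332.5,200.7)),(D,(365,217.5))))
R=Rn.from_rotvec(ctrl.get_state()["tool_rot"]).as_matrix()
gp=np.array([.567,.284,.085]);T=gp+.019*R[:,1]
print(T,R.T@(T-ctrl.get_state()["position"])*1000)
```

```text
(array([ 0.528, -0.093,  0.162]), [np.float64(0.00192413083714622), np.float64(0.0019241308371462482)])
[0.569 0.302 0.078] [ 0.433 27.646 -0.453]
```

play_rows(translation=[[0,10,0],[0,10,0],[0,7.5,0],[0,0,0],[0,0,0],[0,0,0],[0,0,0],[0,0,0],[0,0,0],[0,0,0]], turn=[[0,0,0],[0,0,0],[0,0,0],[0,0,0],[0,0,0],[0,0,0],[0,0,0],[0,0,0],[0,0,0],[0,0,0]], fingers=[0.4,0.4,0.4,0.4,-1,-1,-1,-1,-1,-1], grip_force=60)

```text
time: 21.15
position: [0.5683, 0.3027, 0.0789]
tool_rot: [-0.207, 1.566, -0.344]
ft_force: [-0.5, 1.0, -0.0]
grip_width: 0.353
```

play_rows(translation=[[0,0,0],[0,0,0],[0,0,0],[0,0,0],[0,0,0],[-5,-2,0],[-10,-4,0],[-15,-6,0],[-15,-6,0],[-5,-2,0]], turn=[[0,0,0],[0,0,0],[0,0,0],[0,0,0],[0,0,0],[0,0,0],[0,0,0],[0,0,0],[0,0,0],[0,0,0]], fingers=[-1,-1,-1,-1,-1,-1,-1,-1,-1,-1])

```text
time: 21.98
position: [0.5689, 0.3014, 0.1355]
tool_rot: [-0.206, 1.562, -0.344]
ft_force: [0.9, 0.4, -3.2]
grip_width: 0.352
```

Run:
```python
from h import *
show()
im=ctrl.get_image("wrist"); cv2.imwrite("pics/w12.png",im)
```

```text
t 21.98 p [0.5689 0.3014 0.1355] F [ 0.9  0.4 -3.2] g 0.352 q [ 0.16  0.49 -0.15  1.98 -1.34  1.21  0.85]
R [[-0.025, 0.084, 0.996], [-0.342, 0.936, -0.087], [-0.939, -0.343, 0.005]]
```

View pics/w12.png

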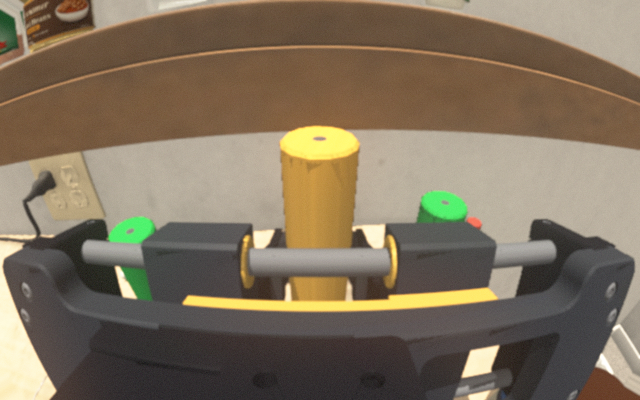

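play_rows(translation=[[-14,-5,0],[-14,-5,0],[-14,-5,0],[-14,-5,0],[-14,-5,0],[-4.3,-17.4,1.3],[-4.3,-17.4,1.3],[-4.3,-17.4,1.3],[-4.3,-17.4,1.3],[-4.3,-17.4,1.3]], turn=[[0,0,0],[0,0,0],[0,0,0],[0,0,0],[0,0,0],[0,0,0],[0,0,0],[0,0,0],[0,0,0],[0,0,0]], fingers=[-1,-1,-1,-1,-1,-1,-1,-1,-1,-1])

```text
time: 22.87
position: [0.5672, 0.2266, 0.2566]
tool_rot: [-0.209, 1.567, -0.344]
ft_force: [0.7, 0.7, -2.2]
grip_width: 0.353
```

```bash
cat >> h.py <<'E'
CT=np.array([9.8,-15.4,0])/1000
def place(z,down=110,c=(.580,.0475),b=8.4):
    R=rot(b,down,1); return np.array([c[0],c[1],z])-R@CT, R
E
python3 - <<'E'
from h import *
show()
P,R=place(.2); print(P,(R@[-.939,-.343,0]).round(3),R.round(3).tolist())
rows(P,R,20); rows(P,R,30)
E
```

```text
t 22.87 p [0.5672 0.2266 0.2566] F [ 0.7  0.7 -2.2] g 0.353 q [ 0.24  0.31 -0.09  1.91 -1.22  1.4   0.63]
R [[-0.029, 0.082, 0.996], [-0.343, 0.935, -0.087], [-0.939, -0.345, 0.001]]
[0.58389959 0.04807584 0.18217694] [0.989 0.146 0.001] [[-0.93, -0.338, 0.146], [-0.137, -0.05, -0.989], [0.342, -0.94, -0.0]]
rows 20 t [ 7.64 -1.07  8.14] |t| 11.2 w [ 0.0308  0.0664 -0.0654] deg 5.63
rows 30 t [ 5.04 -0.63  5.49] |t| 7.5 w [ 0.0205  0.0443 -0.0436] deg 3.75
```

play_rows(translation=[[7.6,-1.1,8.1],[7.6,-1.1,8.1],[7.6,-1.1,8.1],[7.6,-1.1,8.1],[7.6,-1.1,8.1],[7.6,-1.1,8.1],[7.6,-1.1,8.1],[7.6,-1.1,8.1],[7.6,-1.1,8.1],[7.6,-1.1,8.1]], turn=[[0.0308,0.0664,-0.0654],[0.0308,0.0664,-0.0654],[0.0308,0.0664,-0.0654],[0.0308,0.0664,-0.0654],[0.0308,0.0664,-0.0654],[0.0308,0.0664,-0.0654],[0.0308,0.0664,-0.0654],[0.0308,0.0664,-0.0654],[0.0308,0.0664,-0.0654],[0.0308,0.0664,-0.0654]], fingers=[-1,-1,-1,-1,-1,-1,-1,-1,-1,-1])

```text
time: 23.7
position: [0.6117, 0.1524, 0.1926]
tool_rot: [-0.392, 2.038, -1.262]
ft_force: [0.5, 0.6, -2.6]
grip_width: 0.352
```

play_rows(translation=[[7.6,-1.1,8.1],[7.6,-1.1,8.1],[7.6,-1.1,8.1],[7.6,-1.1,8.1],[7.6,-1.1,8.1],[7.6,-1.1,8.1],[7.6,-1.1,8.1],[7.6,-1.1,8.1],[7.6,-1.1,8.1],[7.6,-1.1,8.1]], turn=[[0.0308,0.0664,-0.0654],[0.0308,0.0664,-0.0654],[0.0308,0.0664,-0.0654],[0.0308,0.0664,-0.0654],[0.0308,0.0664,-0.0654],[0.0308,0.0664,-0.0654],[0.0308,0.0664,-0.0654],[0.0308,0.0664,-0.0654],[0.0308,0.0664,-0.0654],[0.0308,0.0664,-0.0654]], fingers=[-1,-1,-1,-1,-1,-1,-1,-1,-1,-1])

```text
time: 24.53
position: [0.5836, 0.0498, 0.1829]
tool_rot: [0.521, -2.059, 2.112]
ft_force: [-0.1, 0.7, -3.5]
grip_width: 0.355
```

Run:
```python
from h import *
show()
W=info("wrist");im=ctrl.get_image("wrist"); cv2.imwrite("pics/w13.png",im)
import pickle;pickle.dump(W,open("w13.pkl","wb"))
im=ctrl.get_image("scene");crop("s13.png",im,240,80,440,250,4)
show()
P,R=place(.10);rows(P,R,10)
```

```text
t 24.53 p [0.5836 0.0498 0.1829] F [-0.1  0.7 -3.5] g 0.355 q [-0.24  0.48  0.16  1.36 -0.05  1.66 -1.51]
R [[-0.929, -0.341, 0.144], [-0.135, -0.05, -0.99], [0.345, -0.939, -0.0]]
t 24.63 p [0.5842 0.0503 0.1813] F [-0.6  1.  -3.7] g 0.353 q [-0.24  0.49  0.16  1.36 -0.06  1.65 -1.51]
R [[-0.929, -0.341, 0.147], [-0.138, -0.049, -0.989], [0.344, -0.939, -0.002]]
rows 10 t [-3.34  9.33  0.22] |t| 9.9 w [0.0002 0.0001 0.0002] deg 0.02
```

View pics/w13.png

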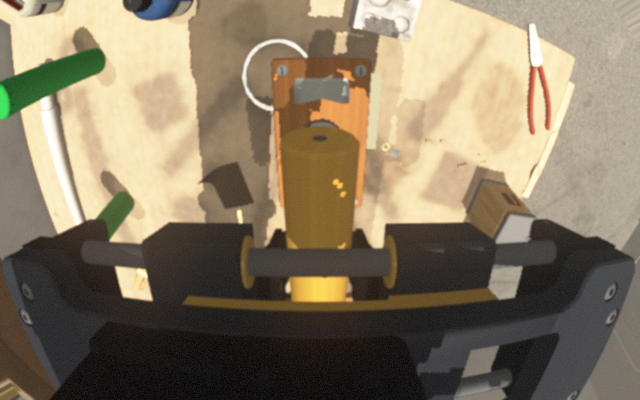

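View pics/s13.png

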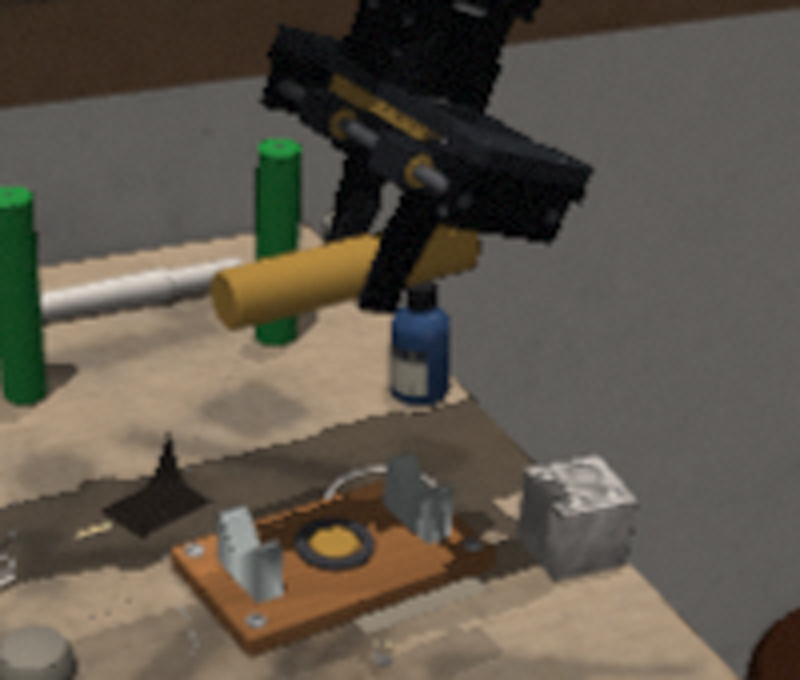

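Run:
```python
from h import *
np.set_printoptions(precision=4,suppress=True)
import pickle;W=pickle.load(open("w13.pkl","rb"))
crop("w13c.png",cv2.imread("pics/w13.png"),250,30,400,180,5)
b=np.radians(8.4);ex=np.array([np.cos(b),np.sin(b)]);ey=np.array([-ex[1],ex[0]]);c=np.array([.58,.0475])
for p in [(85,48),(85,-48)]:
    q=c+ex*p[0]/1e3+ey*p[1]/1e3; print("corner",p,proj(W,[*q,.016]))
for p in [(66,24),(66,-24),(50,24),(50,-24)]:
    q=c+ex*p[0]/1e3+ey*p[1]/1e3; print("V",p,proj(W,[*q,.05]))
show()
```

```text
corner (85, 48) [269.8209  58.4694]
corner (85, -48) [371.9603  58.4713]
V (66, 24) [293.016   84.0384]
V (66, -24) [349.5001  84.0312]
V (50, 24) [293.5814 101.7692]
V (50, -24) [348.9101 101.7433]
t 24.63 p [0.5842 0.0503 0.1813] F [-0.6  1.  -3.7] g 0.353 q [-0.24  0.49  0.16  1.36 -0.06  1.65 -1.51]
R [[-0.929, -0.341, 0.147], [-0.138, -0.049, -0.989], [0.344, -0.939, -0.002]]
```

View pics/w13c.png

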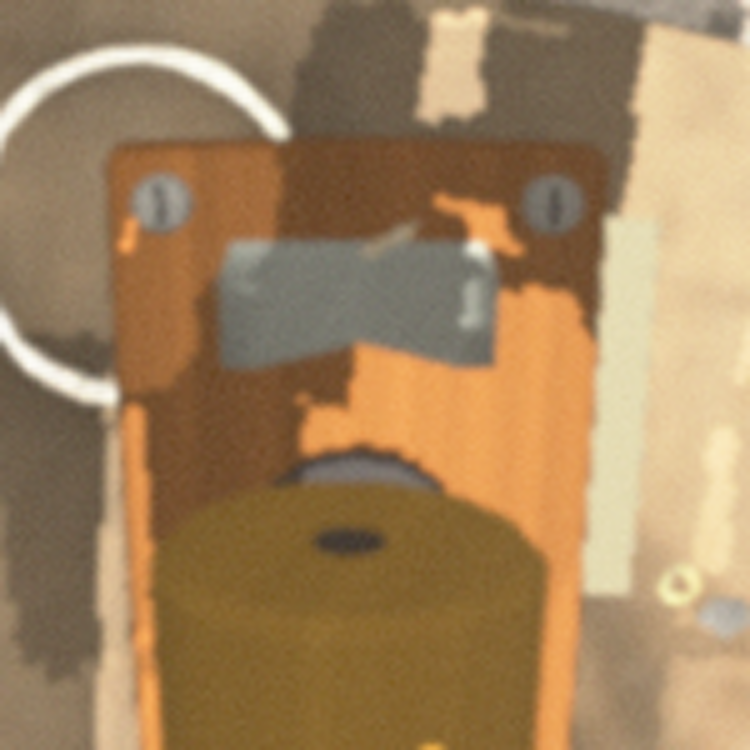

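play_rows(translation=[[-3.4,9.3,0.2],[-3.4,9.3,0.2],[-3.4,9.3,0.2],[-3.4,9.3,0.2],[-3.4,9.3,0.2],[-3.4,9.3,0.2],[-3.4,9.3,0.2],[-3.4,9.3,0.2],[-3.4,9.3,0.2],[-3.4,9.3,0.2]], turn=[[0,0,0],[0,0,0],[0,0,0],[0,0,0],[0,0,0],[0,0,0],[0,0,0],[0,0,0],[0,0,0],[0,0,0]], fingers=[-1,-1,-1,-1,-1,-1,-1,-1,-1,-1])

```text
time: 25.47
position: [0.5851, 0.0476, 0.0834]
tool_rot: [0.519, -2.064, 2.114]
ft_force: [0.1, -0.2, -3.2]
grip_width: 0.353
```

Run:
```python
from h import *
show()
P,R=place(.06);rows(P,R,6)
im=ctrl.get_image("scene");crop("s14.png",im,250,130,400,250,5)
im=ctrl.get_image("side");crop("d14.png",im,250,130,400,260,5)
```

```text
t 25.47 p [0.5851 0.0476 0.0834] F [ 0.1 -0.2 -3.2] g 0.353 q [-0.24  0.56  0.15  1.46 -0.06  1.48 -1.5 ]
R [[-0.93, -0.337, 0.145], [-0.137, -0.048, -0.989], [0.34, -0.94, -0.002]]
rows 6 t [-2.18  6.52 -0.1 ] |t| 6.9 w [ 0.0003  0.     -0.0003] deg 0.03
```

View pics/s14.png

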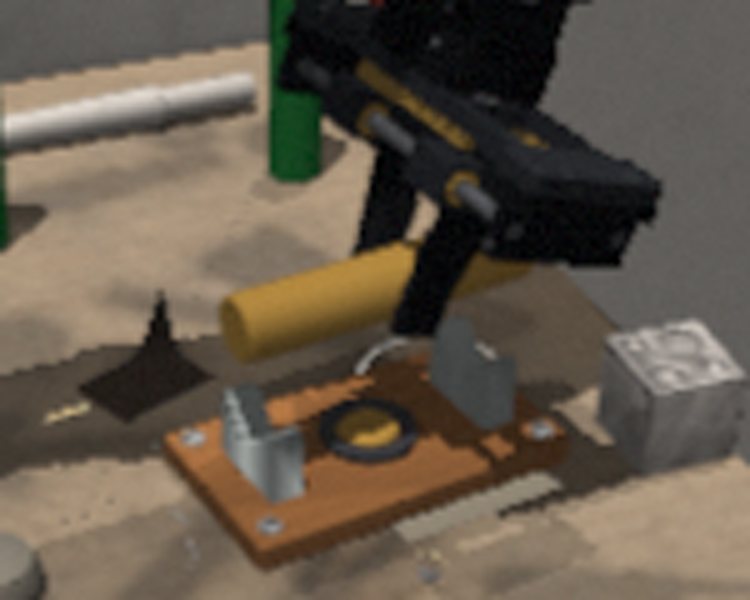

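View pics/d14.png

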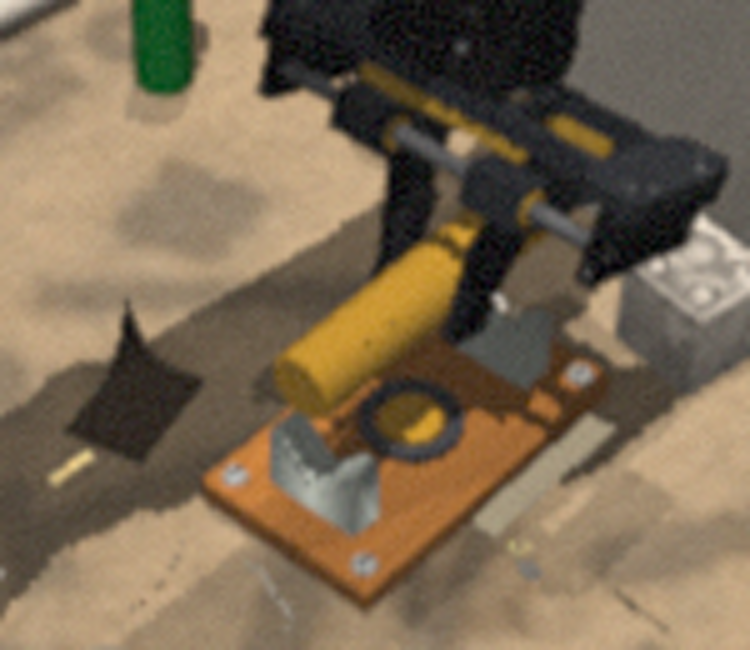

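play_rows(translation=[[-2.2,6.5,-0.1],[-2.2,6.5,-0.1],[-2.2,6.5,-0.1],[-2.2,6.5,-0.1],[-2.2,6.5,-0.1],[-2.2,6.5,-0.1],[-0.3,1,0],[-0.3,1,0],[0,0,0],[0,0,0]], turn=[[0,0,0],[0,0,0],[0,0,0],[0,0,0],[0,0,0],[0,0,0],[0,0,0],[0,0,0],[0,0,0],[0,0,0]], fingers=[-1,-1,-1,-1,-1,-1,-1,-1,-1,-1])

```text
time: 26.4
position: [0.5841, 0.048, 0.0414]
tool_rot: [0.519, -2.064, 2.114]
ft_force: [-0.1, -1.1, -2.6]
grip_width: 0.352
```

Run:
```python
from h import *
show()
P,R=place(.056);rows(P,R,4)
im=ctrl.get_image("side");crop("d15.png",im,250,130,400,260,5)
```

```text
t 26.4 p [0.5841 0.048  0.0414] F [-0.1 -1.1 -2.6] g 0.352 q [-0.23  0.6   0.15  1.49 -0.07  1.41 -1.5 ]
R [[-0.93, -0.337, 0.145], [-0.137, -0.048, -0.989], [0.34, -0.94, -0.001]]
rows 4 t [-0.23  0.77 -0.03] |t| 0.8 w [ 0.0004 -0.0001 -0.0005] deg 0.04
```

View pics/d15.png

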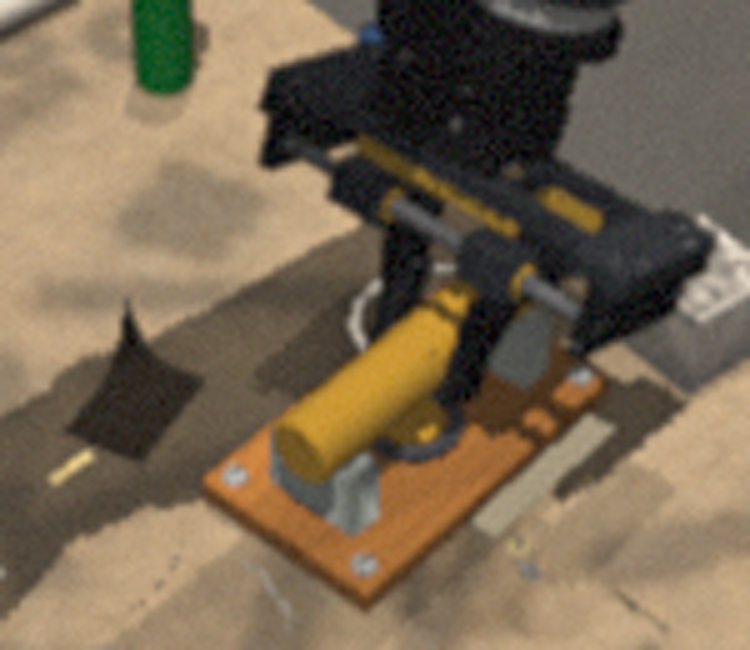

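Almost seated. I'll lower 3 mm more while watching the force.

play_rows(translation=[[-0.3,1,0],[-0.3,1,0],[-0.3,1,0],[0,0,0],[0,0,0],[0,0,0],[0,0,0],[0,0,0],[0,0,0],[0,0,0]], turn=[[0,0,0],[0,0,0],[0,0,0],[0,0,0],[0,0,0],[0,0,0],[0,0,0],[0,0,0],[0,0,0],[0,0,0]], fingers=[-1,-1,-1,-1,-1,-1,-1,-1,-1,-1])

```text
time: 27.28
position: [0.5844, 0.0476, 0.0404]
tool_rot: [0.518, -2.064, 2.115]
ft_force: [-0.8, -2.2, 8.1]
grip_width: 0.35
```

Run:
```python
from h import *
show();print(ctrl.get_state()["torque"].round(2))
```

```text
t 27.28 p [0.5844 0.0476 0.0404] F [-0.8 -2.2  8.1] g 0.35 q [-0.23  0.6   0.15  1.49 -0.07  1.41 -1.5 ]
R [[-0.931, -0.336, 0.145], [-0.137, -0.048, -0.989], [0.339, -0.941, -0.001]]
[-0.25  0.61  0.17]
```

play_rows(translation=[[0.3,-1,0],[0,0,0],[0,0,0],[0,0,0],[0,0,0],[0,0,0],[0,0,0],[0,0,0],[0,0,0],[0,0,0]], turn=[[0,0,0],[0,0,0],[0,0,0],[0,0,0],[0,0,0],[0,0,0],[0,0,0],[0,0,0],[0,0,0],[0,0,0]], fingers=[-1,-1,0.4,0.4,0.4,0.4,0.4,0.4,0.4,0.4])

```text
time: 28.12
position: [0.5838, 0.0482, 0.039]
tool_rot: [0.519, -2.064, 2.114]
ft_force: [-0.3, -0.1, 0.7]
grip_width: 0.694
```

Run:
```python
from h import *
show()
im=ctrl.get_image("side");crop("d16.png",im,250,130,400,260,5)
```

```text
t 28.12 p [0.5838 0.0482 0.039 ] F [-0.3 -0.1  0.7] g 0.694 q [-0.23  0.6   0.14  1.49 -0.07  1.41 -1.5 ]
R [[-0.93, -0.337, 0.145], [-0.137, -0.048, -0.989], [0.34, -0.94, -0.002]]
```

View pics/d16.png

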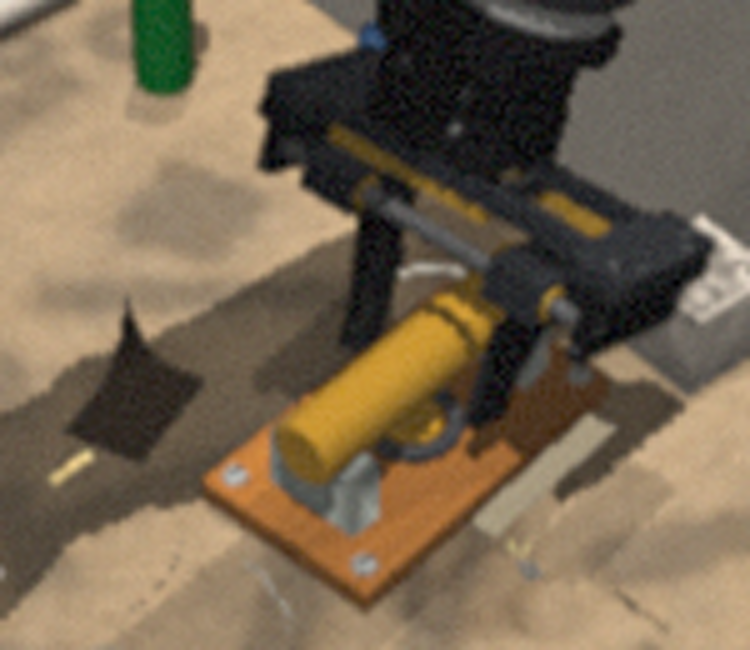

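Released with zero load. I'll retreat straight up.

play_rows(translation=[[1.7,-4.7,0],[2.4,-6.6,0],[3.4,-9.4,0],[5,-14,0],[7,-19,0],[7,-19,0],[7,-19,0],[7,-19,0],[5,-14,0],[0,0,0]], turn=[[0,0,0],[0,0,0],[0,0,0],[0,0,0],[0,0,0],[0,0,0],[0,0,0],[0,0,0],[0,0,0],[0,0,0]], fingers=[0.4,0.4,0.4,0.4,0.4,0.4,0.4,0.4,0.4,0.4])

```text
time: 29.0
position: [0.5858, 0.0479, 0.1771]
tool_rot: [0.512, -2.069, 2.118]
ft_force: [0.8, 0.6, 1.3]
grip_width: 0.7
```

Run:
```python
from h import *
show()
im=ctrl.get_image("side");crop("d17.png",im,250,130,400,260,5)
im=ctrl.get_image("scene");cv2.imwrite("pics/sfull17.png",im);crop("s17.png",im,250,130,400,250,5)
W=info("wrist");im=ctrl.get_image("wrist");cv2.imwrite("pics/w17.png",im)
import pickle;pickle.dump(W,open("w17.pkl","wb"))
```

```text
t 29.0 p [0.5858 0.0479 0.1771] F [0.8 0.6 1.3] g 0.7 q [-0.24  0.48  0.16  1.37 -0.05  1.63 -1.51]
R [[-0.933, -0.329, 0.145], [-0.138, -0.047, -0.989], [0.333, -0.943, -0.002]]
```

View pics/d17.png

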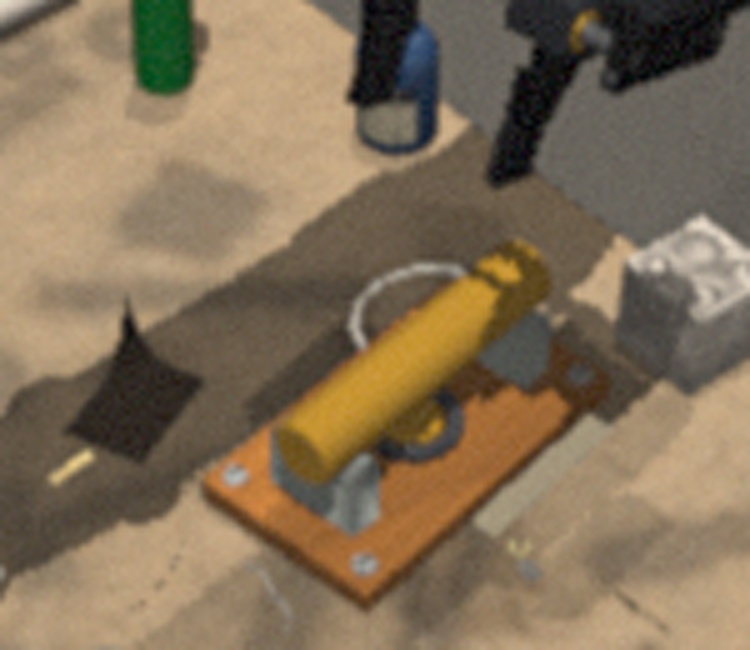

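View pics/sfull17.png

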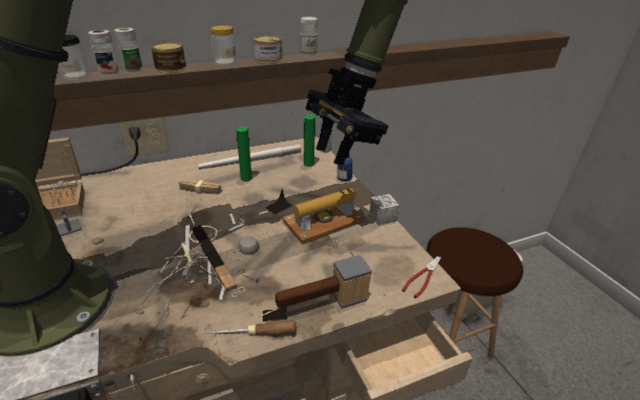

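View pics/s17.png

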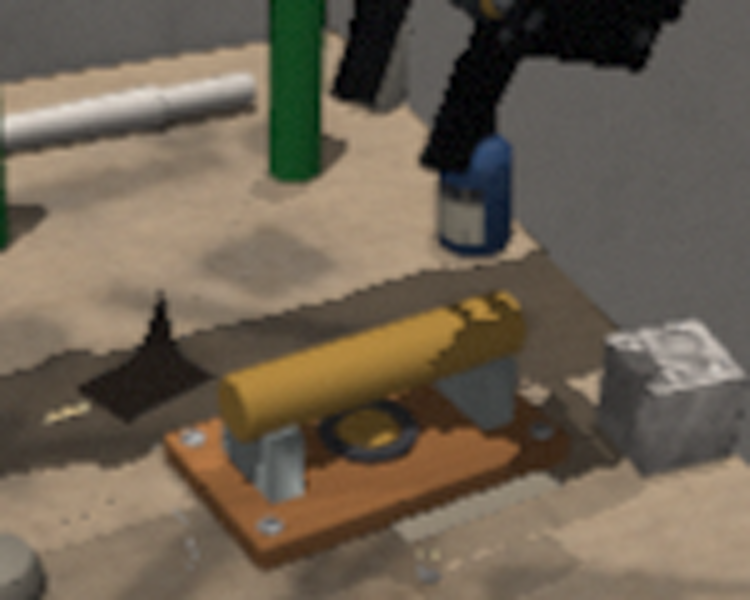

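View pics/w17.png

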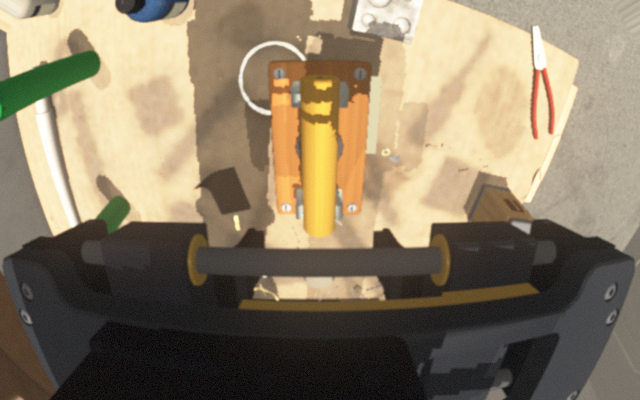

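The bar lies in both V-blocks in all three views: side end cap at crop (305,450), scene (235,405), and wrist rows 76–236. The mallet stands at scene (350,280), and the bottle, cube and wax are unmoved. Last I'll check the bar is centred and level.

Run:
```python
from h import *
np.set_printoptions(precision=4,suppress=True)
import pickle;W=pickle.load(open("w17.pkl","rb"));S=info("scene");D=info("side")
print("cam",-W["R"].T@W["t"])
b=np.radians(8.4);ex=np.array([np.cos(b),np.sin(b)]);c=np.array([.58,.0475])
for s in (75,-75):
    for z in (.04,.072): print(s,z,proj(W,[*(c+ex*s/1e3),z]).round(1))
print(plane(W,(320,76),.072),plane(W,(318,236),.04),plane(W,(318,236),.072))
def u(p,o,f): return [(p[0]+.5)/f-.5+o[0],(p[1]+.5)/f-.5+o[1]]
X,e=tri((S,u((236,408),(250,130),5)),(D,u((302,450),(250,130),5)));print("near end centre",X,e,(X[:2]-c)@ex)
print("expected near",c-ex*.075)
```

```text
cam [0.6995 0.0655 0.3043]
75 0.04 [319.2  74.7]
75 0.072 [319.3  81.9]
-75 0.04 [319.2 219. ]
-75 0.072 [319.2 238.5]
[0.6588 0.0586 0.072 ] [0.4825 0.0344 0.04  ] [0.5088 0.0382 0.072 ]
near end centre [0.5084 0.0399 0.0538] [np.float64(0.00017464555365581907), np.float64(0.00017464555365571648)] -0.07196228562728768
expected near [0.5058 0.0365]
```

Run:
```python
from h import *
print(ctrl.close_job()); show()
```

```text
the job is handed in; nothing more can be done
None
the job is handed in; nothing more can be done
```

The job is done and handed in at about 29 s of the 51 s allowed; the hand-in gives no verdict.

- **Peg:** Driven with three blows of the held mallet. Every view taken afterwards shows it flush inside its collar.
- **Mallet:** Standing flat on its striking face at its original spot. My first grasp missed because I lifted before the slow fingers had closed; the second held. The handle pitched about 7° in the grip during the blows, which I corrected before setting it down.
- **Bar:** The brass one, not the green ones, lies in both V-blocks with the gripper clear of it. Its axis came out near 54 mm high against the expected 56 mm, which is within calibration error. It sits about 3 to 4 mm off centre along the cradle, and I left it there as about centred.
- **Bystanders:** The bottle, dapping cube, wax and both green bars look unmoved in the last pictures. I compared them by eye and did not measure them.

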